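Hang the egg basket on the trough rail and shut its keeper

TASK

Hang the empty egg basket that stands on the table at the free place on the hatching trough's rail, straddling the rail with one pan on each side and sitting right down on it between its two stop collars, under the spray pipe but without knocking the pipe; lower it on, do not drop it. Then swing the open keeper beside it fully down over the basket's bridge, so that the basket cannot float up when the water is turned on. Leave the basket that already hangs there and the other things on the table as they are.

Things in the scene. Friction and masses are not known exactly. Their poses are not given: they have to be found in the camera images.
- trough: fixed grey open trough, 200 x 380 mm (x by y), rim 89 mm high; origin: centre of its underside, z up. A round rail 14 mm thick runs along y through x = 0, axis 75 mm above the origin. On it sit two like places, at y = -90 and +90 mm: one free, the other taken by a hanging basket; which is which changes. Pipe posts at x = +106 mm
- spray_pipe: fixed white pipe 18 mm thick with small nozzles down to 14 mm below its axis, parallel to the rail, right above it. In the trough's frame (this origin too) its axis is at x = +10, z = 212 mm, y = -183 to +190 mm. It blocks a gripper pointing straight down over the rail; one leaning back to the trough's -x side by about 35 degrees clears it
- seat (a point): point on the top of the rail in the middle of the free place; axes as the trough's (y along the rail, z up). The top of the trough's near wall is 7 mm above it.
- basket: loose metal egg basket, 0.25 kg, upright on the table right of the trough, 102 x 90 x 85 mm; two slotted pans 42 x 90 x 38 mm side by side along x, between them an 18 mm gap along y, open below; flat bridge 25 x 90 x 4 mm on top; strap handle on it, 36 mm wide (y), 14 thick (x), 42 to 85 mm above the origin, to be pinched across the 36 mm. Origin: centre of underside; half-turn symmetric
- saddle (a point): middle of the underside of the basket's bridge, 38 mm above the basket's origin; it rests on the rail's top (point seat) when the basket hangs
- handle (a point): point in the basket's strap handle, 70 mm above the basket's origin and 15 mm below the handle's top; the bridge's upper face lies 28 mm below it
- keeper (a joint): hinge of the free place's keeper, a steel finger 11 mm wide, 7 mm thick, reaching 34 mm from its pivot. 0 = shut: level along the trough's +y, over the bridge end of a seated basket, underside 1.5 mm above it. Grows as it swings up and away from the place, 1.57 = upright; starts at 1.55 to 1.9, stays where it is left (stiff, about 2 N at its end)
- keeper_pivot (a point): the keeper's pivot, fixed to the trough on the free place's -y side, 66 mm from the middle of the place and 12 mm above the rail's top; axes as the trough's; the hinge line is x
- keeper_end (a point): point near the outer end of the keeper, 32 mm from the pivot line
- basket_hung: a second basket of the same kind, loose, that already hangs on the other place of the rail under a shut keeper; leave it. Origin: centre of its underside
- petri_dish: small round dish of fish eggs, 58 mm across, 12 mm high, on the table near the robot; leave it
- glass_beaker: clear beaker 75 mm across and 83 mm high, on the table right of the trough, behind the basket; leave it
- forceps: forceps 122 mm long lying near the robot; leave them
- tally_counter: round tally counter, 43 x 64 x 22 mm, left of the trough's near side; leave it
- stopper: brown stopper, 22 mm across and 20 mm high, near the dish; leave it
- place_free: the free place on the rail, fixed: two stop collars 30 mm in diameter, inner faces 98 mm apart, and on the -y side the open keeper with its block. Origin: on the rail's axis, midway between the collars; axes as the trough's

How it is judged:
On the way, in this order (a step that is already met when the one before it is completed fails the run):
1. the basket hangs on the rail at the free place, right down, while the keeper is still open (z of saddle in the frame of seat between -0.004 and 0.004 m and horizontal distance between saddle and seat below 0.008 m and angle between the y axis of basket and the y axis of trough, either way round below 0.12 rad and angle between basket's own z axis and vertical below 0.15 rad and value of joint keeper above 0.9 rad), for 0.2 s.
2. the keeper is shut over the bridge (value of joint keeper below 0.1 rad), for 0.2 s.
At the end, for the whole second after the job is handed in: The basket hangs at rest at the free place: the underside of its bridge within 4 mm of the rail's top and within 8 mm of the place's middle, in line with the rail to 0.12 rad, upright to 0.15 rad; the keeper is shut (below 0.1 rad); the other basket is still within 12 mm of where it hung (z of saddle in the frame of seat between -0.004 and 0.004 m and horizontal distance between saddle and seat below 0.008 m and angle between the y axis of basket and the y axis of trough, either way round below 0.12 rad and angle between basket's own z axis and vertical below 0.15 rad and value of joint keeper below 0.1 rad and linear speed of basket below 0.02 m/s and distance of basket_hung from where it was at the start of the episode below 0.012 m); the robot touches nothing.
It fails at once if the basket is dropped (moves faster than 0.4 m/s while the fingers do not hold it) (linear speed of basket above 0.4 m/s and contact force between the fingers and basket below 0.1 N).
It fails at once if the spray pipe is knocked (more than 8 N) (contact force between spray_pipe and anything else above 8 N).
It fails at once if the basket that already hangs is shifted by more than 12 mm (distance of basket_hung from where it was at the start of the episode above 0.012 m).
It fails at once if the dish, beaker, forceps, counter or stopper is shifted by more than 20 mm (distance of any of petri_dish, glass_beaker, forceps, tally_counter, stopper from where it was at the start of the episode above 0.02 m).
It also fails if it takes over 40 s, if anything falls off the work surface, if the arm or the gripper's body presses on something with over 40 N, if the wrist force passes 120 N, or if a joint passes its speed limit or range.

ROBOT

A 6-joint arm with a two-finger parallel gripper is mounted at the origin on a cart in front of the work surface, level with it; the furniture and walls round the work are solid. World frame = base frame: x ahead of the robot, y to its left, z up, the work surface at z = 0. Lengths are in m, angles in rad, forces in N, time in s.
With the tool pointing down it reaches from about 0.4 to 0.825 m from the base axis. Payload 7 kg.
Tool frame: the origin (TCP) lies between the finger pads; the fingertips stand 22 mm ahead of it and the grasp point (between the pads) lies 3 mm ahead of it; z points along the fingers, y is the direction in which the jaws open and shut (so a half turn about z gives the same grasp; the last joint's range is limited). The gripper opens to 88 mm and grips with 3 to 60 N. Pads are 19 mm wide; open, the fingers measure 130 mm over their backs; the gripper's body (78 mm by 193 mm) begins 47 mm behind the grasp point.
Start: joints at [1.433, 0.359, 0.012, 0, -1.224, -0.288], TCP at [0.279, 0.615, 0.249] pointing down, gripper open.
Joint ranges: [-3.07, 3.07], [-1.43, 2.12], [-1.02, 1.25], [-3.03, 1.67], [-3.05, -0], [-3.03, 3.03]. Speed limits (rad/s): [2.39, 2.39, 3.01, 3.14, 3.14, 3.14].

INTERFACE

Orientations are given as [roll, pitch, yaw] about the fixed x, y, z axes, in that order (R = Rz(yaw) Ry(pitch) Rx(roll)).
In Python, from station import * gives the robot as it stands. The module is installed in compiled form; this text tells all that it offers.
- The arm moves only by the tool move_arm, never from a script. Its argument "rows" is a list of rows, each an object with "delta_rot": the turn, a rotation vector about the world's x, y, z in degrees, a list of three; "delta_pos": the shift along the world's x, y, z in cm, a list of three; "hand": the finger opening in cm, from 0 to 8.76. A call has exactly 10 rows; each row shifts and turns the commanded pose from where the row before left it; what a row does not reach is not made up. A row lasts 1/10 s, in which the tool goes at most 50 mm and 8.59 degrees, less where a joint would pass 70% of its speed; a pose out of reach is approached as far as the arm can. A call is refused whole if a number of a shift passes 5 or a number of a turn 8.59, either way. A call with a gripper value outside its range is refused whole. The fingers move at their own pace and stop on an object; "force" is the grip in N (left out, the last holds). Time passes only in rows, so rows that do not move let the fingers close, or fill a call up. It gives the time, the measured TCP pose, the force and the opening at its end, in the units of the state.
- get_state(): the state, without advancing time (a new reading comes with each control period).
- grab_frame(name): name is "side" or "top" or "wrist"; returns the picture (384x512x3 uint8, blue, green, red); there is no depth.
- camera_info(name): a dict with "camera_matrix" (3x3 intrinsics, pixels), "dist" ([k1, k2, p1, p2, k3] as OpenCV has them; the pictures are not rectified), "world_from_camera" (4x4, takes a point from camera to world coordinates); the wrist camera has in their place "T_tool_cam" (4x4, takes a point from camera to tool coordinates, whose origin is the TCP and whose axes are the flange's). Camera axes: x right, y down, z forward; pixel columns grow to the right and rows downward; lengths in m; the calibration is good to about 2 mm. A picture is of the moment at which its call begins: read the wrist's pose just before it. camera_info takes no time and is no camera call.
- job_done(): hands the job in, once; it reports no verdict.
The state is a dict: "t": time; "q": joint angles; "qd": joint speeds; "joint_efforts": joint torques, N m; "eef_pos": TCP position; "ee_rot": TCP orientation; "force": force on the tool from outside, world axes, zero at the start; "moment": the same for the moment, N m; "width": finger opening in m.
Only numpy, scipy, OpenCV 4.12 (cv2) and the standard library are available. Lean on these libraries where they do the work, as an engineer would, in place of code of your own. Each camera call takes 0.05 s, during which the arm holds its last target.

## Working session

There is one attempt and no reset: what is moved stays moved. The work goes in short steps, Python scripts to look and compute and a tool call to move; the robot and the scene stay as the last step left them, time stands still between calls to the robot, and variables do not carry over. Pictures are saved under pics/ and viewed, and the job is handed in when it is done.

Besides the shell and the picture viewer there is one more tool, called after "Emit:" as name([rows], argument=value, ...), one row to a line, values as JSON. move_arm: Moves the arm, as the interface text tells. Its arguments: {"type":"object","properties":{"rows":{"type":"array"},"force":{"type":"number"}},"required":["rows"]}

```bash
mkdir -p pics; cat > h.py <<'E'
from station import *
import numpy as np, cv2
from scipy.spatial.transform import Rotation as R
def cam(n):
    c=camera_info(n); return np.array(c["camera_matrix"]),np.array(c["dist"]),c
def ray(n,px,T=None):
    K,d,c=cam(n)
    if T is None: T=np.array(c["world_from_camera"])
    u=cv2.undistortPoints(np.array([[px]],float),K,d)[0,0]
    v=T[:3,:3]@np.array([u[0],u[1],1]); return T[:3,3],v/np.linalg.norm(v)
def onz(n,px,z,T=None):
    o,v=ray(n,px,T); return o+v*(z-o[2])/v[2]
def proj(n,P,T=None):
    K,d,c=cam(n)
    if T is None: T=np.array(c["world_from_camera"])
    Ti=np.linalg.inv(T)
    return cv2.projectPoints(np.array(P,float).reshape(-1,3),cv2.Rodrigues(Ti[:3,:3])[0],Ti[:3,3],K,d)[0][:,0]
def tri(n1,p1,n2,p2,T1=None,T2=None):
    o1,v1=ray(n1,p1,T1);o2,v2=ray(n2,p2,T2)
    A=np.stack([v1,-v2],1);s=np.linalg.lstsq(A,o2-o1,rcond=None)[0]
    a=o1+s[0]*v1;b=o2+s[1]*v2
    return (a+b)/2,np.linalg.norm(a-b)
def wristT():
    s=get_state(); T=np.eye(4);T[:3,:3]=R.from_euler('xyz',s["ee_rot"]).as_matrix();T[:3,3]=s["eef_pos"]
    return T@np.array(camera_info("wrist")["T_tool_cam"])
E
python3 - <<'E'
from h import *
s=get_state();print(s)
for n in["side","top"]:
    cv2.imwrite(f"pics/{n}0.png",grab_frame(n)); c=camera_info(n);print(n,c)
T=wristT();cv2.imwrite("pics/wrist0.png",grab_frame("wrist"));print(camera_info("wrist"))
E
```

```text
{'t': 0.0, 'q': array([ 1.43308939e+00,  3.59384158e-01,  1.10801834e-02, -3.23230666e-04,
       -1.22410922e+00, -2.88120303e-01]), 'qd': array([ 0.00144119, -0.00024661,  0.0011948 ,  0.00149243, -0.00044058,
        0.00063812]), 'joint_efforts': array([-7.85475295e-04, -5.82718956e+01,  2.93055832e+01,  6.99716449e+00,
        6.88796034e-03, -1.61645589e-04]), 'eef_pos': array([0.27865738, 0.6143103 , 0.24763856]), 'ee_rot': array([ 3.13995608e+00, -1.68141154e-04, -4.25937181e-01]), 'force': array([ 0.14263109, -0.28949997,  0.01657091]), 'moment': array([-0.03359134,  0.02260247,  0.03737626]), 'width': 0.08760019789080867}
side {'camera_matrix': array([[425.31702266,   0.        , 257.73102708],
       [  0.        , 425.31702266, 190.33286195],
       [  0.        ,   0.        ,   1.        ]]), 'dist': array([0.01393946, 0.        , 0.        , 0.        , 0.        ]), 'world_from_camera': array([[ 0.67704415, -0.56967535,  0.46591974,  0.02548173],
       [-0.73577728, -0.51055597,  0.44493189, -0.48551017],
       [-0.01558863, -0.6440517 , -0.76482312,  0.85847234],
 
[... 498 characters left out ...]
-0.99444639,  0.9146409 ],
       [ 0.        ,  0.        ,  0.        ,  1.        ]])}
{'camera_matrix': array([[286.2639828 ,   0.        , 256.76786371],
       [  0.        , 286.2639828 , 192.38357877],
       [  0.        ,   0.        ,   1.        ]]), 'dist': array([-0.00726988,  0.        ,  0.        ,  0.        ,  0.        ]), 'T_tool_cam': array([[-3.17817791e-04, -9.62465615e-01, -2.71403462e-01,
         7.29146595e-02],
       [ 9.99999940e-01, -2.67863835e-04, -2.21102711e-04,
         6.39575286e-04],
       [ 1.40104584e-04, -2.71403516e-01,  9.62465642e-01,
        -1.36519257e-01],
       [ 0.00000000e+00,  0.00000000e+00,  0.00000000e+00,
         1.00000000e+00]])}
```

View pics/side0.png

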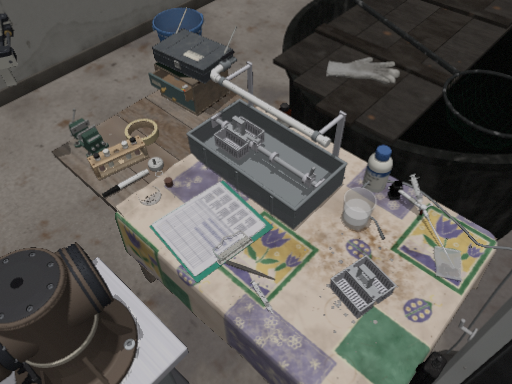

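View pics/top0.png

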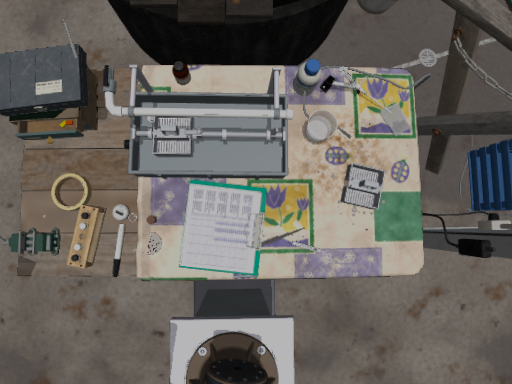

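View pics/wrist0.png

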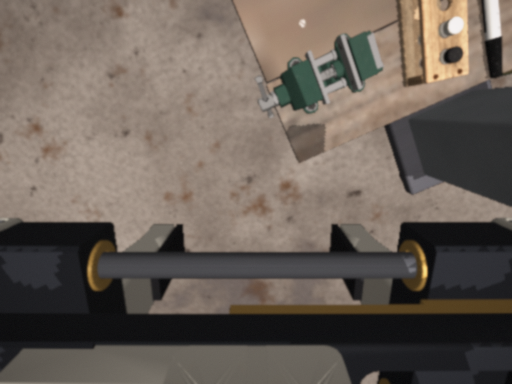

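The side view shows the trough with the hung basket at (237,143), the free place near (290,165), the beaker at (358,208), and the loose basket at (362,285). In the top view, the loose basket is at (363,186). I'll enlarge these regions.

```bash
python3 - <<'E'
import cv2
a=cv2.imread("pics/top0.png");b=cv2.imread("pics/side0.png")
cv2.imwrite("pics/t1.png",cv2.resize(a[60:190,110:300],None,fx=4,fy=4,interpolation=cv2.INTER_CUBIC))
cv2.imwrite("pics/t2.png",cv2.resize(a[150:220,330:400],None,fx=8,fy=8,interpolation=cv2.INTER_CUBIC))
cv2.imwrite("pics/s1.png",cv2.resize(b[90:230,180:355],None,fx=4,fy=4,interpolation=cv2.INTER_CUBIC))
cv2.imwrite("pics/s2.png",cv2.resize(b[245:325,320:410],None,fx=7,fy=7,interpolation=cv2.INTER_CUBIC))
E
```

```text
(no output)
```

View pics/t1.png

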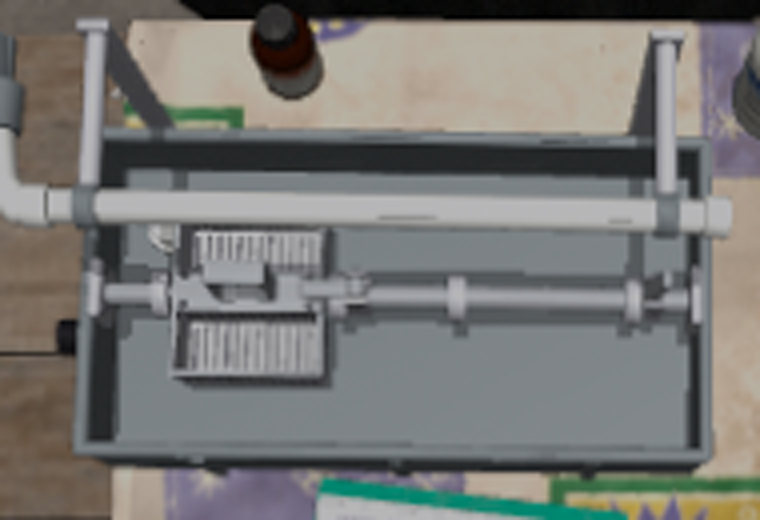

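View pics/t2.png

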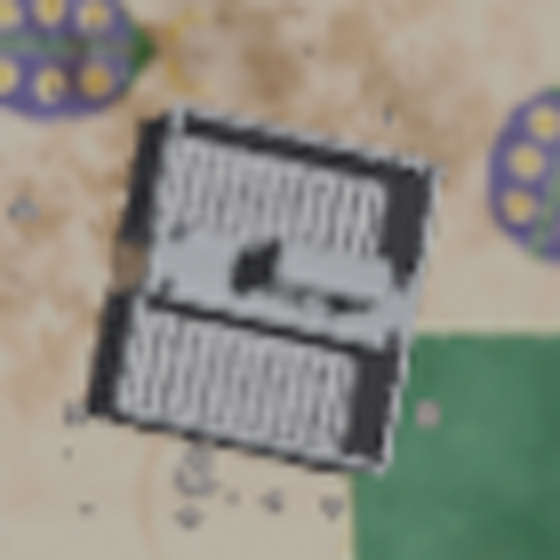

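View pics/s1.png

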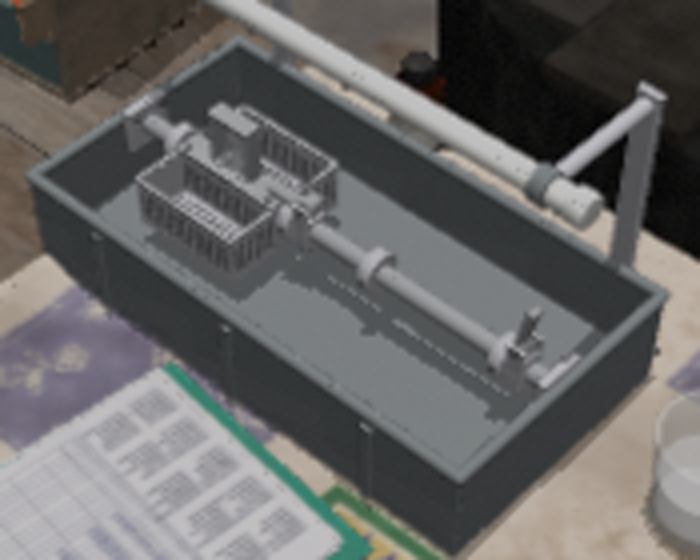

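View pics/s2.png

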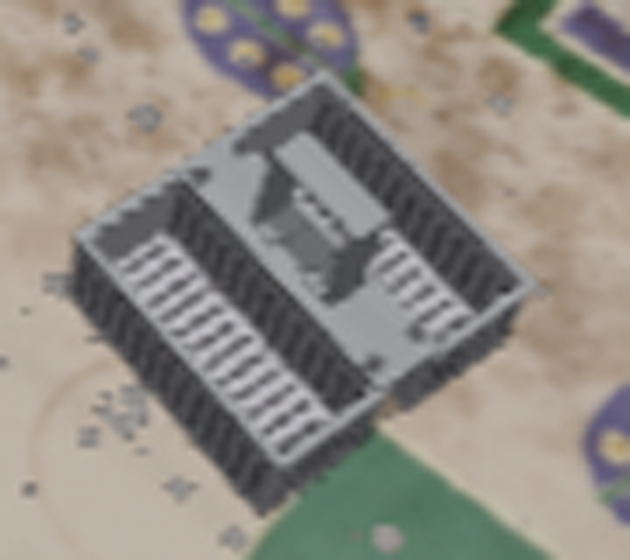

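```bash
python3 - <<'E'
from h import *
f=lambda x,y,k,ox,oy:(ox+(x+.5)/k-.5,oy+(y+.5)/k-.5)
S=[f(x,y,7,320,245) for x,y in[(75,237),(325,72),(540,288),(283,465)]]
P=np.array([onz("side",p,.038) for p in S]);print(P.round(4),P.mean(0),np.linalg.norm(P-np.roll(P,-1,0),axis=1))
Tt=[f(x,y,8,330,150) for x,y in[(178,110),(437,165),(383,468),(120,412)]]
Q=np.array([onz("top",p,.038) for p in Tt]);print(Q.round(4),Q.mean(0),np.linalg.norm(Q-np.roll(Q,-1,0),axis=1))
for A in(P,Q):
  for i in range(4):
    d=A[(i+1)%4]-A[i];print(np.degrees(np.arctan2(d[1],d[0])))
print("handle top side",onz("side",f(332,184,7,320,245),.085))
# trough rim
for n,k,ox,oy,pts in [("top",4,110,60,[(105,130),(710,140),(710,460),(75,452)]),("side",4,180,90,[(30,178),(238,42),(665,295),(460,480)])]:
  A=np.array([onz(n,f(x,y,k,ox,oy),.089) for x,y in pts]);print(n,A.round(4),A.mean(0),np.linalg.norm(A-np.roll(A,-1,0),axis=1))
  for i in range(4):
    d=A[(i+1)%4]-A[i];print(np.degrees(np.arctan2(d[1],d[0])))
E
```

```text
[[ 0.4476 -0.2907  0.038 ]
 [ 0.548  -0.3146  0.038 ]
 [ 0.5274 -0.404   0.038 ]
 [ 0.4285 -0.3787  0.038 ]] [ 0.48788224 -0.34699844  0.038     ] [0.10319004 0.09178176 0.10214447 0.09008822]
[[ 0.5452 -0.3149  0.038 ]
 [ 0.5272 -0.4009  0.038 ]
 [ 0.4286 -0.3783  0.038 ]
 [ 0.4474 -0.2921  0.038 ]] [ 0.48709813 -0.34655628  0.038     ] [0.08790469 0.10116241 0.08813786 0.10049547]
-13.390639732988623
-102.93188022084644
165.6509834151219
77.75088571807763
-101.85842318539157
167.04182815568993
77.7048660172247
-13.09697744023235
handle top side [ 0.48744564 -0.34686019  0.085     ]
top [[ 0.7143  0.2292  0.089 ]
 [ 0.7086 -0.142   0.089 ]
 [ 0.509  -0.1378  0.089 ]
 [ 0.5154  0.2411  0.089 ]] [0.61182785 0.04763008 0.089     ] [0.37132394 0.19970657 0.3789464  0.1993271 ]
-90.88073346696856
178.78409226327022
89.03308772888482
-3.4082857566031635
side [[ 0.5128  0.2354  0.089 ]
 [ 0.7084  0.2321  0.089 ]
 [ 0.705  -0.1418  0.089 ]
 [ 0.508  -0.1392  0.089 ]] [0.60855797 0.04662445 0.089     ] [0.19570839 0.37386397 0.19696676 0.37463312]
-0.9685824650322098
-90.52997170514254
179.2573433380791
89.27690617574395
```

```bash
cat >> h.py <<'E'
def tr(p,c,yaw):
    p=np.array(p,float).reshape(-1,3);y=np.radians(yaw)
    return p@R.from_euler('z',y).as_matrix().T+np.array([c[0],c[1],0])
TC=(0.6095,0.0470);TY=-0.8
E
cat > ov.py <<'E'
from h import *
import sys
from itertools import product
def draw(src,n,box,k,out,T=None,TC=TC,TY=TY):
    a=cv2.imread(src);x0,y0,x1,y1=box
    b=cv2.resize(a[y0:y1,x0:x1],None,fx=k,fy=k,interpolation=cv2.INTER_CUBIC)
    def L(P,c):
        q=proj(n,tr(P,TC,TY),T); q=((q-[x0,y0]+.5)*k-.5).astype(int)
        for i in range(len(q)-1): cv2.line(b,tuple(map(int,q[i])),tuple(map(int,q[i+1])),c,1)
    r=[(-.1,-.19,.089),(.1,-.19,.089),(.1,.19,.089),(-.1,.19,.089)];L(r+r[:1],(0,0,255))
    for t in np.linspace(0,2*np.pi,13)[:0]:pass
    for y in(-.09-.049,-.09+.049,):
        L([(0.015*np.cos(t),y,.075+.015*np.sin(t)) for t in np.linspace(0,2*np.pi,25)],(0,255,255))
    for x in(-.007,.007): L([(x,-.19,.075),(x,.19,.075)],(0,255,0))
    L([(-.012,-.156,.094),(.012,-.156,.094)],(255,0,255))
    for x in (.001,.019): L([(x,-.183,.212),(x,.19,.212)],(255,128,0))
    cv2.imwrite(out,b)
E
python3 - <<'E'
from ov import *
draw("pics/top0.png","top",(120,80,300,190),4,"pics/t3.png")
draw("pics/side0.png","side",(180,90,355,230),4,"pics/s3.png")
E
```

```text
(no output)
```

View pics/t3.png

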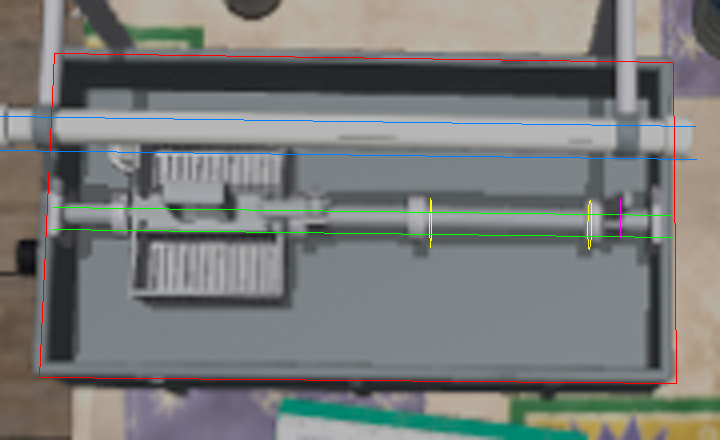

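View pics/s3.png

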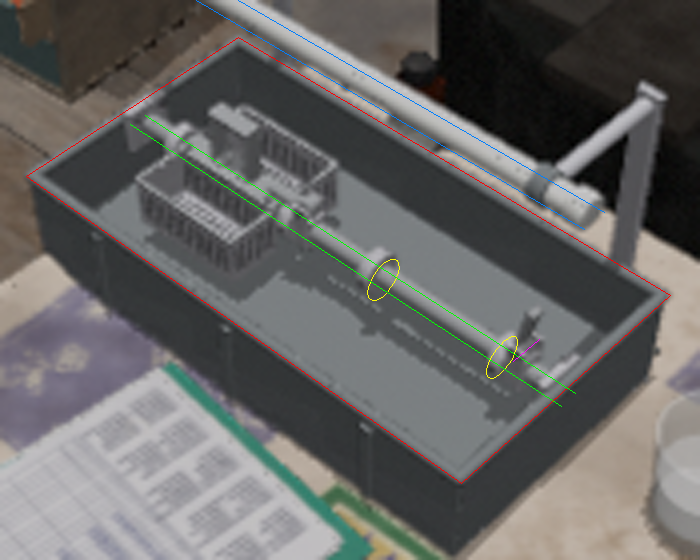

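```bash
sed -i 's/^TC=.*/TC=(0.6120,0.0490);TY=-0.5/' h.py
python3 - <<'E'
from ov import *
draw("pics/top0.png","top",(200,80,300,180),7,"pics/t4.png")
draw("pics/side0.png","side",(250,130,350,220),7,"pics/s4.png")
E
```

```text
(no output)
```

View pics/t4.png

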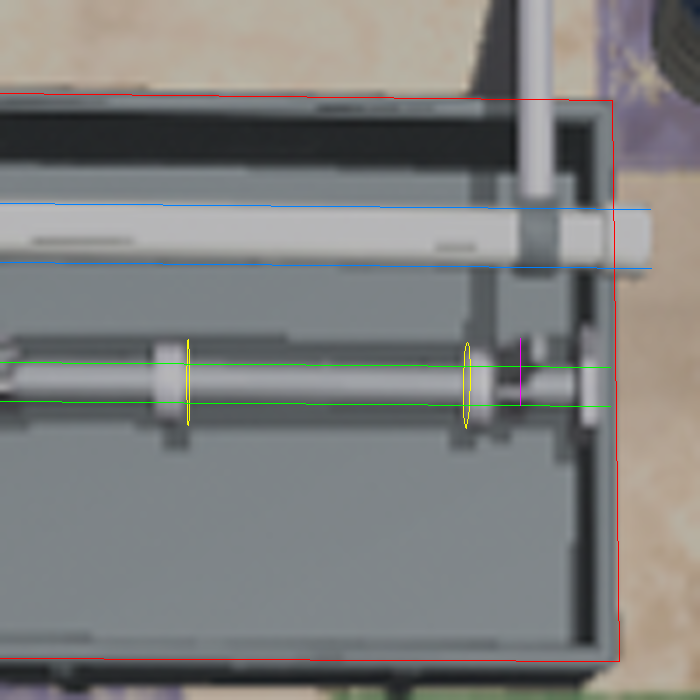

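View pics/s4.png

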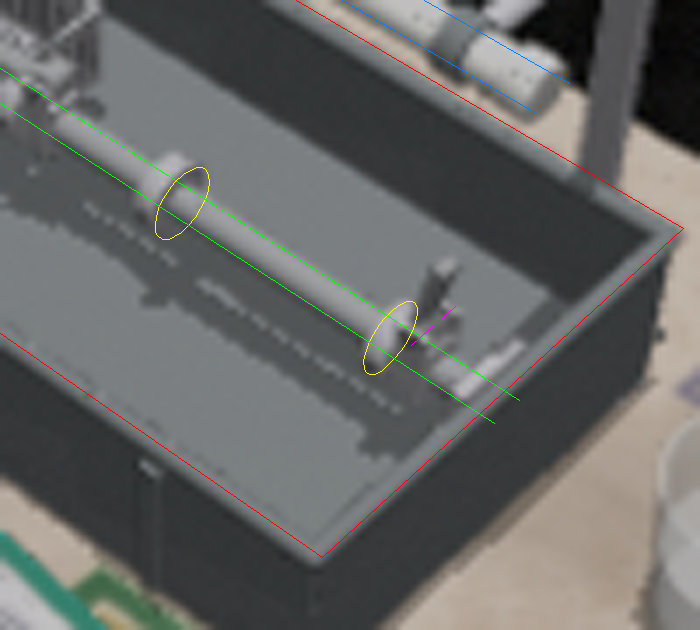

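Trough fit: centre is about (0.612, 0.049) and yaw about -0.5°. The basket is at (0.4875, -0.347) with yaw about -13°. I'll swing the arm across high up.

Emit:
move_arm([
  {"delta_pos":[2.7,-3.3,1.5],"delta_rot":[0,0,0],"hand":8.7},
  {"delta_pos":[2.7,-3.3,1.5],"delta_rot":[0,0,0],"hand":8.7},
  {"delta_pos":[2.7,-3.3,1.5],"delta_rot":[0,0,0],"hand":8.7},
  {"delta_pos":[2.7,-3.3,1.5],"delta_rot":[0,0,0],"hand":8.7},
  {"delta_pos":[2.7,-3.3,1.5],"delta_rot":[0,0,0],"hand":8.7},
  {"delta_pos":[2.7,-3.3,1.5],"delta_rot":[0,0,0],"hand":8.7},
  {"delta_pos":[2.7,-3.3,1.5],"delta_rot":[0,0,0],"hand":8.7},
  {"delta_pos":[2.7,-3.3,1.5],"delta_rot":[0,0,0],"hand":8.7},
  {"delta_pos":[0,-4.4,0],"delta_rot":[0,0,0],"hand":8.7},
  {"delta_pos":[0,-4.4,0],"delta_rot":[0,0,0],"hand":8.7},
])

```text
t: 1.15
eef_pos: [0.4952, 0.2611, 0.3681]
ee_rot: [3.141, 0.0, -0.427]
force: [0.7, 0.8, 0.6]
width: 0.0871
```

Emit:
move_arm([
  {"delta_pos":[-0.3,-4.5,0],"delta_rot":[0,0,1.2],"hand":8.7},
  {"delta_pos":[-0.3,-4.5,0],"delta_rot":[0,0,1.2],"hand":8.7},
  {"delta_pos":[-0.3,-4.5,0],"delta_rot":[0,0,1.2],"hand":8.7},
  {"delta_pos":[-0.3,-4.5,0],"delta_rot":[0,0,1.2],"hand":8.7},
  {"delta_pos":[-0.3,-4.5,0],"delta_rot":[0,0,1.2],"hand":8.7},
  {"delta_pos":[-0.3,-4.5,0],"delta_rot":[0,0,1.2],"hand":8.7},
  {"delta_pos":[-0.3,-4.5,0],"delta_rot":[0,0,1.2],"hand":8.7},
  {"delta_pos":[-0.3,-4.5,0],"delta_rot":[0,0,1.2],"hand":8.7},
  {"delta_pos":[-0.3,-4.5,0],"delta_rot":[0,0,1.2],"hand":8.7},
  {"delta_pos":[-0.3,-4.5,0],"delta_rot":[0,0,1.2],"hand":8.7},
])

```text
t: 2.15
eef_pos: [0.4642, -0.189, 0.3687]
ee_rot: [-3.141, -0.0, -0.215]
force: [1.6, 1.3, 0.6]
width: 0.0871
```

Emit:
move_arm([
  {"delta_pos":[-0.7,-1.4,-1.4],"delta_rot":[-1.1,-4.9,0],"hand":8.7},
  {"delta_pos":[-0.7,-1.4,-1.4],"delta_rot":[-1.1,-4.9,0],"hand":8.7},
  {"delta_pos":[-0.7,-1.4,-1.4],"delta_rot":[-1.1,-4.9,0],"hand":8.7},
  {"delta_pos":[-0.7,-1.4,-1.4],"delta_rot":[-1.1,-4.9,0],"hand":8.7},
  {"delta_pos":[-0.7,-1.4,-1.4],"delta_rot":[-1.1,-4.9,0],"hand":8.7},
  {"delta_pos":[-0.7,-1.4,-1.4],"delta_rot":[-1.1,-4.9,0],"hand":8.7},
  {"delta_pos":[-0.7,-1.4,-1.4],"delta_rot":[-1.1,-4.9,0],"hand":8.7},
  {"delta_pos":[-0.7,-1.4,-1.4],"delta_rot":[-1.1,-4.9,0],"hand":8.7},
  {"delta_pos":[-0.7,-1.4,-1.4],"delta_rot":[-1.1,-4.9,0],"hand":8.7},
  {"delta_pos":[-0.7,-1.4,-1.4],"delta_rot":[-1.1,-4.9,0],"hand":8.7},
])

```text
t: 3.15
eef_pos: [0.3917, -0.3136, 0.2366]
ee_rot: [-3.135, -0.76, -0.222]
force: [-1.1, -1.5, -0.7]
width: 0.0868
```

```bash
python3 - <<'E'
from h import *
s=get_state();print(s["eef_pos"],s["ee_rot"],s["q"])
M=R.from_euler('xyz',s["ee_rot"]).as_matrix();print(M.round(3))
T=wristT();np.save("T1.npy",T);cv2.imwrite("pics/w1.png",grab_frame("wrist"))
print(proj("wrist",[[.4875,-.3468,.07],[.4875,-.3468,.085]],T))
E
```

```text
[ 0.39174669 -0.31361801  0.23658824] [-3.13504551 -0.75980081 -0.22221172] [-0.43747073 -0.20013642 -0.69563388 -0.44913382 -0.36138735  2.15172136]
[[ 0.707 -0.216  0.673]
 [-0.16  -0.976 -0.145]
 [ 0.689 -0.005 -0.725]]
[[266.64438502 210.51922766]
 [266.97617244 205.22126741]]
```

View pics/w1.png

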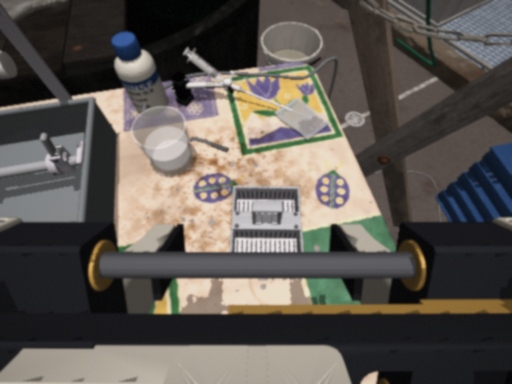

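Emit:
move_arm([
  {"delta_pos":[0.4,-0.2,-1.1],"delta_rot":[0,-0.4,0],"hand":8.7},
  {"delta_pos":[0.4,-0.2,-1.1],"delta_rot":[0,-0.4,0],"hand":8.7},
  {"delta_pos":[0.4,-0.2,-1.1],"delta_rot":[0,-0.4,0],"hand":8.7},
  {"delta_pos":[0.4,-0.2,-1.1],"delta_rot":[0,-0.4,0],"hand":8.7},
  {"delta_pos":[0.4,-0.2,-1.1],"delta_rot":[0,-0.4,0],"hand":8.7},
  {"delta_pos":[0.4,-0.2,-1.1],"delta_rot":[0,0,0],"hand":8.7},
  {"delta_pos":[0.4,-0.2,-1.1],"delta_rot":[0,0,0],"hand":8.7},
  {"delta_pos":[0.4,-0.2,-1.1],"delta_rot":[0,0,0],"hand":8.7},
  {"delta_pos":[0.4,-0.2,-1.1],"delta_rot":[0,0,0],"hand":8.7},
  {"delta_pos":[0.4,-0.2,-1.1],"delta_rot":[0,0,0],"hand":8.7},
])

```text
t: 4.2
eef_pos: [0.4324, -0.3343, 0.1268]
ee_rot: [-3.123, -0.791, -0.232]
force: [0.4, 0.3, 0.5]
width: 0.0871
```

```bash
cat > st.py <<'E'
from h import *
s=get_state();print(s["t"],s["eef_pos"].round(4),s["ee_rot"].round(4),s["q"].round(3),s["force"].round(1),s["width"])
M=R.from_euler('xyz',s["ee_rot"]).as_matrix();print("lean",np.degrees(np.arcsin(np.hypot(M[0,2],M[1,2]))),"dir",np.degrees(np.arctan2(M[1,2],M[0,2])),"jaw z",M[2,1],"jaw yaw",np.degrees(np.arctan2(-M[1,1],-M[0,1])))
g=s["eef_pos"]+.003*M[:,2];print("grasp pt",g.round(4),"ztool",M[:,2].round(3))
E
python3 - <<'E'
from st import *
T=wristT();cv2.imwrite("pics/w2.png",grab_frame("wrist"));np.save("T2.npy",T)
G=np.array([.4875,-.3468,.07]);d=G-g;print(d, d@M)
q=proj("wrist",[[.4875,-.3468,.07],[.4875,-.3468,.085]],T);print(q)
E
```

```text
4.2 [ 0.4324 -0.3343  0.1268] [-3.123  -0.7912 -0.2316] [-0.736  0.109 -0.551 -1.108 -0.414  3.016] [0.4 0.3 0.5] 0.08712037568347225
lean 45.3393952577059 dir -11.772311697329002 jaw z -0.013054843256495308 jaw yaw 77.48842679744156
grasp pt [ 0.4345 -0.3348  0.1247] ztool [ 0.696 -0.145 -0.703]
[ 0.05296755 -0.01203871 -0.05470012] [-0.00071463  0.00099218  0.07707853]
[[257.28702529 207.7739803 ]
 [257.05641712 198.8739966 ]]
```

View pics/w2.png

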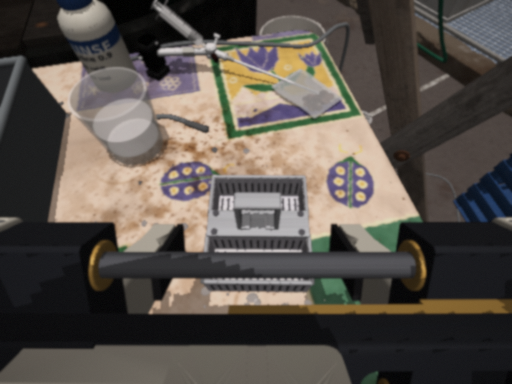

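The handle projects where I expected it, near (257,205). Joint 6 is close to its limit, though, so I'll use the half-turned grasp instead.

Emit:
move_arm([
  {"delta_pos":[0,0,0],"delta_rot":[5.9,-1.2,-6.0],"hand":8.7},
  {"delta_pos":[0,0,0],"delta_rot":[5.9,-1.2,-6.0],"hand":8.7},
  {"delta_pos":[0,0,0],"delta_rot":[5.9,-1.2,-6.0],"hand":8.7},
  {"delta_pos":[0,0,0],"delta_rot":[5.9,-1.2,-6.0],"hand":8.7},
  {"delta_pos":[0,0,0],"delta_rot":[5.9,-1.2,-6.0],"hand":8.7},
  {"delta_pos":[0,0,0],"delta_rot":[5.9,-1.2,-6.0],"hand":8.7},
  {"delta_pos":[0,0,0],"delta_rot":[5.9,-1.2,-6.0],"hand":8.7},
  {"delta_pos":[0,0,0],"delta_rot":[5.9,-1.2,-6.0],"hand":8.7},
  {"delta_pos":[0,0,0],"delta_rot":[5.9,-1.2,-6.0],"hand":8.7},
  {"delta_pos":[0,0,0],"delta_rot":[5.9,-1.2,-6.0],"hand":8.7},
])

```text
t: 5.25
eef_pos: [0.4323, -0.3342, 0.1276]
ee_rot: [-2.36, -0.046, -1.733]
force: [0.4, 0.1, -0.2]
width: 0.0872
```

```bash
python3 st.py
```

```text
5.25 [ 0.4323 -0.3342  0.1276] [-2.3595 -0.0459 -1.7331] [-0.715  0.104 -0.554 -1.078 -0.399  1.484] [ 0.4  0.1 -0.2] 0.087166463239696
lean 44.86864393321937 dir -11.943807853342257 jaw z -0.7039900471150283 jaw yaw -6.689351545111864
grasp pt [ 0.4344 -0.3346  0.1255] ztool [ 0.69  -0.146 -0.709]
```

Emit:
move_arm([
  {"delta_pos":[0,0,0],"delta_rot":[5.9,-1.2,-6.0],"hand":8.7},
  {"delta_pos":[0,0,0],"delta_rot":[5.9,-1.2,-6.0],"hand":8.7},
  {"delta_pos":[0,0,0],"delta_rot":[5.9,-1.2,-6.0],"hand":8.7},
  {"delta_pos":[0,0,0],"delta_rot":[5.9,-1.2,-6.0],"hand":8.7},
  {"delta_pos":[0,0,0],"delta_rot":[5.9,-1.2,-6.0],"hand":8.7},
  {"delta_pos":[0,0,0],"delta_rot":[5.9,-1.2,-6.0],"hand":8.7},
  {"delta_pos":[0,0,0],"delta_rot":[5.9,-1.2,-6.0],"hand":8.7},
  {"delta_pos":[0,0,0],"delta_rot":[5.9,-1.2,-6.0],"hand":8.7},
  {"delta_pos":[0,0,0],"delta_rot":[5.9,-1.2,-6.0],"hand":8.7},
  {"delta_pos":[0,0,0],"delta_rot":[5.9,-1.2,-6.0],"hand":8.7},
])

```text
t: 6.25
eef_pos: [0.4323, -0.3342, 0.1276]
ee_rot: [-3.0, 0.77, -3.137]
force: [-0.8, 0.2, 0.6]
width: 0.0868
```

```bash
cat > rem.py <<'E'
from st import *
# target: jaw +y tool dir a deg, lean L along a-90 or so
def rem(bx,L,flip,G):
    b=np.radians(bx);l=np.radians(L)
    z=np.array([np.sin(l)*np.cos(b),np.sin(l)*np.sin(b),-np.cos(l)])
    y=np.array([-np.sin(b),np.cos(b),0])*(1 if flip else -1)
    D=np.stack([np.cross(y,z),y,z],1)
    r=np.degrees((R.from_matrix(D)*R.from_matrix(M).inv()).as_rotvec())
    print("rot deg",r.round(2),"grasp d cm",((np.array(G)-g)*100).round(2),"in tool",((np.array(G)-g)@M*1000).round(1))
    return D
E
python3 - <<'E'
from rem import *
rem(-12.8,45,True,[.4875,-.3468,.07])
E
```

```text
6.25 [ 0.4323 -0.3342  0.1276] [-3.0005  0.7701 -3.1369] [-0.719  0.106 -0.55  -1.072 -0.411 -0.003] [-0.8  0.2  0.6] 0.08678255028400389
lean 44.70931731258408 dir -11.261037130670891 jaw z -0.10094878288634812 jaw yaw -95.37777583756417
grasp pt [ 0.4344 -0.3346  0.1255] ztool [ 0.69  -0.137 -0.711]
rot deg [ 5.63 -1.5  -7.39] grasp d cm [ 5.31 -1.22 -5.55] in tool [ 0.5 -1.5 77.8]
```

Emit:
move_arm([
  {"delta_pos":[0,0,0],"delta_rot":[2.8,-0.7,-3.7],"hand":8.7},
  {"delta_pos":[0,0,0],"delta_rot":[2.8,-0.7,-3.7],"hand":8.7},
  {"delta_pos":[0.7,-0.16,-0.7],"delta_rot":[0,0,0],"hand":8.7},
  {"delta_pos":[0.7,-0.16,-0.7],"delta_rot":[0,0,0],"hand":8.7},
  {"delta_pos":[0.7,-0.16,-0.7],"delta_rot":[0,0,0],"hand":8.7},
  {"delta_pos":[0.7,-0.16,-0.7],"delta_rot":[0,0,0],"hand":8.7},
  {"delta_pos":[0.7,-0.16,-0.7],"delta_rot":[0,0,0],"hand":8.7},
  {"delta_pos":[0.7,-0.16,-0.7],"delta_rot":[0,0,0],"hand":8.7},
  {"delta_pos":[0.7,-0.16,-0.7],"delta_rot":[0,0,0],"hand":8.7},
  {"delta_pos":[0.3,-0.1,-0.5],"delta_rot":[0,0,0],"hand":8.7},
])

```text
t: 7.25
eef_pos: [0.4847, -0.3463, 0.073]
ee_rot: [-3.134, 0.784, 2.928]
force: [-1.0, 0.1, 0.8]
width: 0.0872
```

```bash
python3 - <<'E'
from rem import *
rem(-12.8,45,True,[.4875,-.3468,.07])
T=wristT();cv2.imwrite("pics/w3.png",grab_frame("wrist"))
a=grab_frame("side");cv2.imwrite("pics/s5.png",cv2.resize(a[200:340,280:440],None,fx=4,fy=4))
E
```

```text
7.25 [ 0.4847 -0.3463  0.073 ] [-3.1345  0.7836  2.9277] [-0.747  0.274 -0.482 -1.305 -0.374  0.111] [-1.   0.1  0.8] 0.08724848663368419
lean 44.90035810966514 dir -12.831930454631667 jaw z -0.005038576796067978 jaw yaw -102.54223050082335
grasp pt [ 0.4868 -0.3468  0.0709] ztool [ 0.688 -0.157 -0.708]
rot deg [ 0.26 -0.16 -0.26] grasp d cm [ 0.07 -0.   -0.09] in tool [0.2 0.1 1.1]
```

View pics/w3.png

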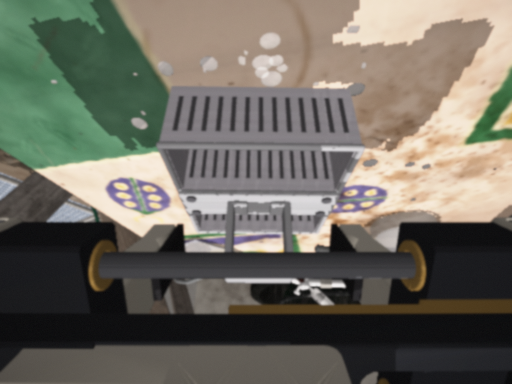

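View pics/s5.png

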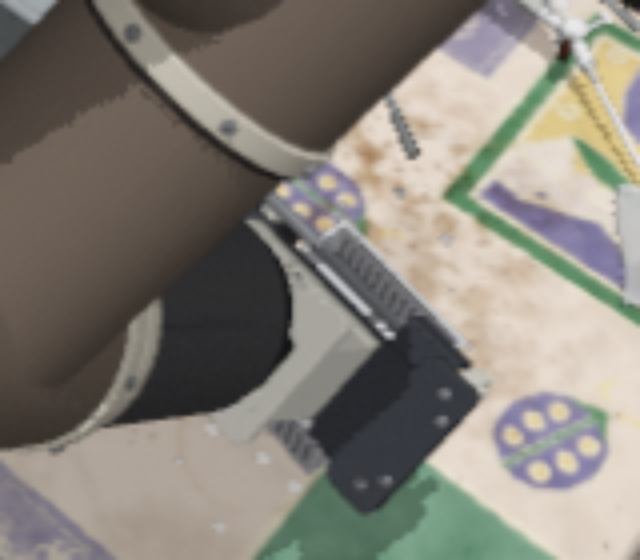

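The handle, at columns 228 to 290, sits centred between the fingers. I'll close on it and lift.

Emit:
move_arm([
  {"delta_pos":[0.07,0,-0.07],"delta_rot":[0,0,0],"hand":3.0},
  {"delta_pos":[0,0,0],"delta_rot":[0,0,0],"hand":3.0},
  {"delta_pos":[0,0,0],"delta_rot":[0,0,0],"hand":3.0},
  {"delta_pos":[0,0,0],"delta_rot":[0,0,0],"hand":3.0},
  {"delta_pos":[0,0,0],"delta_rot":[0,0,0],"hand":3.0},
  {"delta_pos":[0,0,0.3],"delta_rot":[0,0,0],"hand":3.0},
  {"delta_pos":[0,0,0.7],"delta_rot":[0,0,0],"hand":3.0},
  {"delta_pos":[0,0,1.5],"delta_rot":[0,0,0],"hand":3.0},
  {"delta_pos":[0,0,1.5],"delta_rot":[0,0,0],"hand":3.0},
  {"delta_pos":[0,0,1.5],"delta_rot":[0,0,0],"hand":3.0},
], force=30)

```text
t: 8.35
eef_pos: [0.485, -0.3463, 0.128]
ee_rot: [-3.134, 0.784, 2.927]
force: [-0.4, -0.1, -2.5]
width: 0.0359
```

```bash
python3 - <<'E'
from rem import *
T=wristT();cv2.imwrite("pics/w4.png",grab_frame("wrist"))
E
```

```text
8.35 [ 0.485  -0.3463  0.128 ] [-3.1344  0.7838  2.9271] [-0.612  0.16  -0.496 -1.024 -0.318 -0.282] [-0.4 -0.1 -2.5] 0.03591995411718708
lean 44.91017367287101 dir -12.86794675855717 jaw z -0.005071810521839762 jaw yaw -102.57643581847374
grasp pt [ 0.4871 -0.3468  0.1259] ztool [ 0.688 -0.157 -0.708]
```

View pics/w4.png

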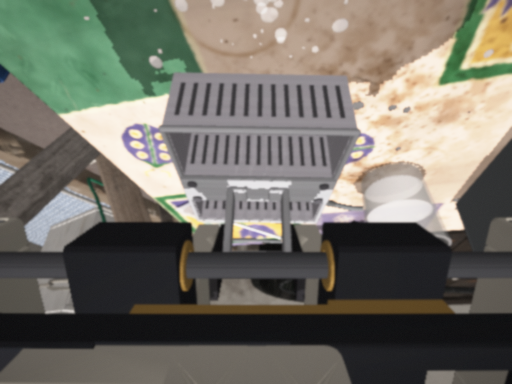

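```bash
cat > pitch.py <<'E'
from h import *
from scipy.optimize import least_squares
C=np.array(camera_info("wrist")["T_tool_cam"])
B=np.array([(-.051,-.045,0),(-.051,.045,0),(-.051,-.045,.038),(-.051,.045,.038)])
def pred(p):  # p: lean(deg), grasp-point offset in basket x,z of handle(70mm), y
    L=np.radians(p[0]);z=np.array([np.sin(L),0,-np.cos(L)]);y=np.array([0,1,0]);D=np.stack([np.cross(y,z),y,z],1)
    T=np.eye(4);T[:3,:3]=D;T[:3,3]=np.array([p[1],p[2],.07+p[3]])-.003*z
    return proj("wrist",B,T@C)
def fit(obs):
    r=least_squares(lambda p:(pred(p)-obs).ravel(),[45,0,0,0]);return r.x,np.abs(r.fun).max()
E
python3 - <<'E'
from pitch import *
print(pred([45,0,0,0]).round(1))
print(fit(np.array([(172,87),(352,88),(161,150),(358,150)])))
print(fit(np.array([(175,74),(347,75),(164,130),(357,129)])))
E
```

```text
[[168.6  86.2]
 [347.3  86.1]
 [155.6 146. ]
 [360.7 145.9]]
(array([ 4.98788217e+01, -7.24078172e-03, -1.26996038e-03,  4.66312652e-03]), np.float64(3.0144662890867835))
(array([ 4.55202466e+01, -2.44516180e-03, -1.35501379e-03,  1.15769611e-02]), np.float64(1.3453539104563674))
```

```bash
python3 - <<'E'
import cv2,numpy as np
a=cv2.imread("pics/w3.png")[70:250,140:380];b=cv2.imread("pics/w4.png")[55:235,140:380]
cv2.imwrite("pics/w34.png",cv2.resize(np.vstack([a,b]),None,fx=3,fy=1.65*1.0,interpolation=cv2.INTER_CUBIC))
E
```

```text
(no output)
```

View pics/w34.png

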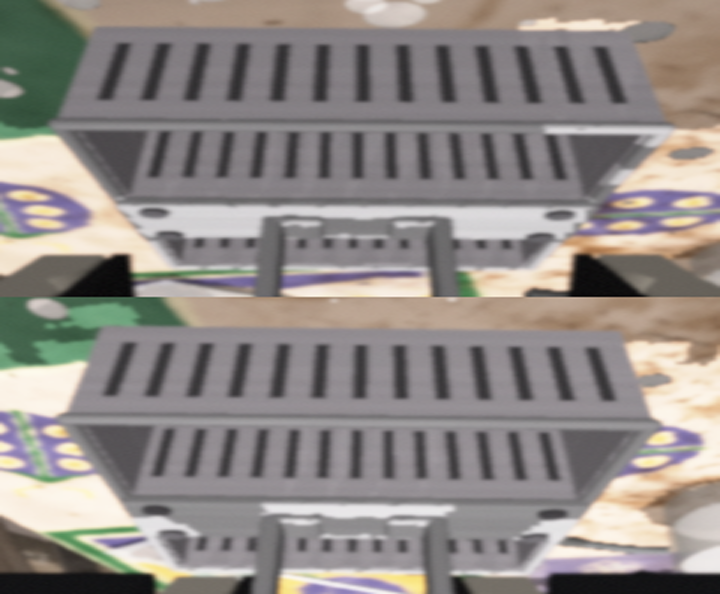

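```bash
python3 - <<'E'
import pitch; from pitch import *
pitch.B=np.vstack([B,[(-.0125,-.045,.042),(-.0125,.045,.042)]])
print(pred([45,0,0,0]).round(1))
a=np.array([(172,87),(347,87),(158,146),(363,146),(179,192.4),(338,192.4)])
b=np.array([(173,73.8),(347,74),(161.7,127),(359,127),(184,176.8),(334,177)])
print(fit(a));print(fit(b))
f2=lambda obs:least_squares(lambda p:(pred([p[0],p[1],-.001,p[2]])-obs).ravel(),[45,0,0]).x
print(f2(a),f2(b))
E
```

```text
[[168.6  86.2]
 [347.3  86.1]
 [155.6 146. ]
 [360.7 145.9]
 [175.9 195.9]
 [339.8 195.9]]
(array([ 4.64129597e+01, -3.01618638e-03, -7.95759744e-04,  2.89905780e-03]), np.float64(2.713372813685737))
(array([ 4.62514579e+01, -2.87748881e-03, -9.77500613e-04,  1.31659553e-02]), np.float64(3.48884300609177))
[ 4.64140033e+01 -3.03158377e-03  2.91116801e-03] [ 4.62516172e+01 -2.87925819e-03  1.31674767e-02]
```

The lift started before the grip was firm, so the handle sits about 10 mm low in the jaws. I'll set the basket down and grip it again.

Emit:
move_arm([
  {"delta_pos":[0,0,-1.2],"delta_rot":[0,0,0],"hand":3.0},
  {"delta_pos":[0,0,-1.2],"delta_rot":[0,0,0],"hand":3.0},
  {"delta_pos":[0,0,-1.2],"delta_rot":[0,0,0],"hand":3.0},
  {"delta_pos":[0,0,-0.7],"delta_rot":[0,0,0],"hand":3.0},
  {"delta_pos":[0,0,-0.2],"delta_rot":[0,0,0],"hand":3.0},
  {"delta_pos":[0,0,0],"delta_rot":[0,0,0],"hand":4.6},
  {"delta_pos":[0,0,-0.4],"delta_rot":[0,0,0],"hand":4.6},
  {"delta_pos":[0,0,-0.4],"delta_rot":[0,0,0],"hand":4.6},
  {"delta_pos":[0,0,-0.1],"delta_rot":[0,0,0],"hand":4.6},
  {"delta_pos":[0,0,0],"delta_rot":[0,0,0],"hand":3.0},
], force=40)

```text
t: 9.4
eef_pos: [0.4852, -0.3465, 0.0733]
ee_rot: [-3.134, 0.784, 2.927]
force: [-0.6, -0.6, 0.1]
width: 0.0417
```

```bash
python3 - <<'E'
from rem import *
cv2.imwrite("pics/w5.png",grab_frame("wrist"))
E
```

```text
9.4 [ 0.4852 -0.3465  0.0733] [-3.1341  0.784   2.9272] [-0.746  0.274 -0.481 -1.305 -0.373  0.109] [-0.6 -0.6  0.1] 0.041665620769439436
lean 44.92237851123507 dir -12.889957376401075 jaw z -0.00531095529956635 jaw yaw -102.58483069953316
grasp pt [ 0.4872 -0.347   0.0711] ztool [ 0.688 -0.158 -0.708]
```

View pics/w5.png

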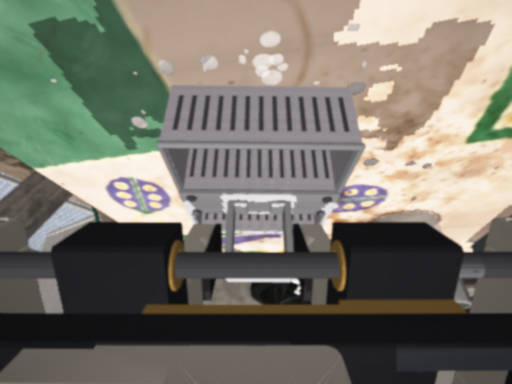

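Emit:
move_arm([
  {"delta_pos":[0,0,0],"delta_rot":[0,0,0],"hand":3.0},
  {"delta_pos":[0,0,0],"delta_rot":[0,0,0],"hand":3.0},
  {"delta_pos":[0,0,0],"delta_rot":[0,0,0],"hand":3.0},
  {"delta_pos":[0,0,0],"delta_rot":[0,0,0],"hand":3.0},
  {"delta_pos":[0,0,0.2],"delta_rot":[0,0,0],"hand":3.0},
  {"delta_pos":[0,0,0.5],"delta_rot":[0,0,0],"hand":3.0},
  {"delta_pos":[0,0,1.0],"delta_rot":[0,0,0],"hand":3.0},
  {"delta_pos":[0,0,1.5],"delta_rot":[0,0,0],"hand":3.0},
  {"delta_pos":[0,0,2.0],"delta_rot":[0,0,0],"hand":3.0},
  {"delta_pos":[0,0,2.0],"delta_rot":[0,0,0],"hand":3.0},
], force=40)

```text
t: 10.45
eef_pos: [0.4852, -0.3464, 0.1463]
ee_rot: [-3.135, 0.784, 2.927]
force: [-0.3, 0.5, -3.5]
width: 0.0353
```

```bash
python3 - <<'E'
from rem import *
cv2.imwrite("pics/w6.png",grab_frame("wrist"))
seat=tr((0,-.09,.082),TC,TY)[0];print(seat)
G=seat+[0,0,.033];print("seated grasp",G)
rem(TY,47,True,G)
E
```

```text
10.45 [ 0.4852 -0.3464  0.1463] [-3.1345  0.7842  2.9269] [-0.569  0.125 -0.506 -0.926 -0.303 -0.411] [-0.3  0.5 -3.5] 0.03532665150628683
lean 44.93319949724986 dir -12.876384848612561 jaw z -0.005016981588948755 jaw yaw -102.5882570807041
grasp pt [ 0.4873 -0.3469  0.1442] ztool [ 0.689 -0.157 -0.708]
[ 0.61121461 -0.04099657  0.082     ]
seated grasp [ 0.61121461 -0.04099657  0.115     ]
rot deg [ 0.05 -2.09 12.09] grasp d cm [12.39 30.59 -2.92] in tool [-18.9 325.7  57.9]
```

View pics/w6.png

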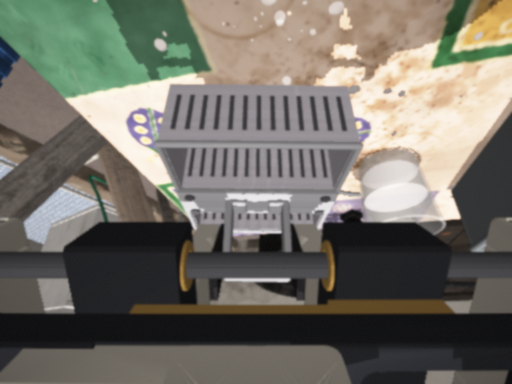

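Emit:
move_arm([
  {"delta_pos":[0,1.5,2.0],"delta_rot":[0,0,1.2],"hand":3.0},
  {"delta_pos":[0,2.5,2.0],"delta_rot":[0,0,1.2],"hand":3.0},
  {"delta_pos":[0,3.5,1.6],"delta_rot":[0,0,1.2],"hand":3.0},
  {"delta_pos":[0.5,3.5,0],"delta_rot":[0,0,1.2],"hand":3.0},
  {"delta_pos":[0.6,3.5,0],"delta_rot":[0,0,1.2],"hand":3.0},
  {"delta_pos":[0.6,3.5,0],"delta_rot":[0,0,1.2],"hand":3.0},
  {"delta_pos":[0.6,3.5,0],"delta_rot":[0,0,1.2],"hand":3.0},
  {"delta_pos":[0.6,3.5,0],"delta_rot":[0,0,1.2],"hand":3.0},
  {"delta_pos":[0.6,3.5,0],"delta_rot":[0,0,1.2],"hand":3.0},
  {"delta_pos":[0.8,2.1,0],"delta_rot":[0,0,1.3],"hand":3.0},
])

```text
t: 11.5
eef_pos: [0.5135, -0.1321, 0.1619]
ee_rot: [3.069, 0.797, 3.11]
force: [-2.6, -6.3, 6.6]
width: 0.0357
```

```bash
python3 - <<'E'
from rem import *
cv2.imwrite("pics/w7.png",grab_frame("wrist"));cv2.imwrite("pics/s7.png",grab_frame("side"));cv2.imwrite("pics/t7.png",grab_frame("top"))
seat=tr((0,-.09,.082),TC,TY)[0]
rem(TY,44.9,True,seat+[0,0,.033])
print("pipe end",tri("top",(293,113.9),"side",(328.3,143.6)),tr((.010,-.183,.212),TC,TY))
E
python3 - <<'E'
import cv2,numpy as np
a=cv2.imread("pics/w7.png");b=cv2.imread("pics/s7.png");c=cv2.imread("pics/t7.png")
cv2.imwrite("pics/st7.png",np.hstack([cv2.resize(b[60:260,180:380],None,fx=2,fy=2),cv2.resize(c[60:260,120:320],None,fx=2,fy=2)]))
E
```

```text
11.5 [ 0.5135 -0.1321  0.1619] [3.0687 0.7969 3.1096] [ 0.06  -0.033 -0.792 -0.534 -0.014 -1.101] [-2.6 -6.3  6.6] 0.03570210574883181
lean 45.805050505840306 dir 3.9944549437550125 jaw z 0.05087565491334927 jaw yaw -88.84455681381544
grasp pt [ 0.5157 -0.132   0.1598] ztool [ 0.715  0.05  -0.697]
rot deg [-2.92  0.82 -1.63] grasp d cm [ 9.55  9.1  -4.48] in tool [-32.7  86.6 104.1]
pipe end (array([ 0.61938762, -0.13457087,  0.21309364]), np.float64(0.0006532507028126361)) [[ 0.62040266 -0.1340803   0.212     ]]
```

View pics/w7.png

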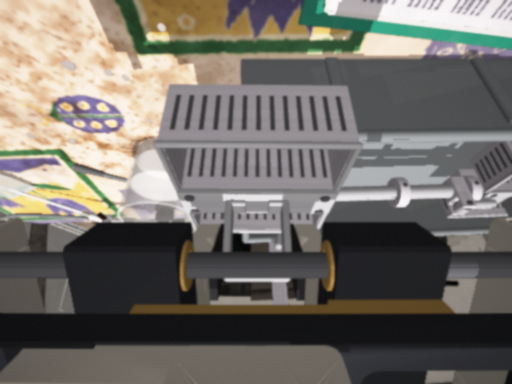

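View pics/st7.png

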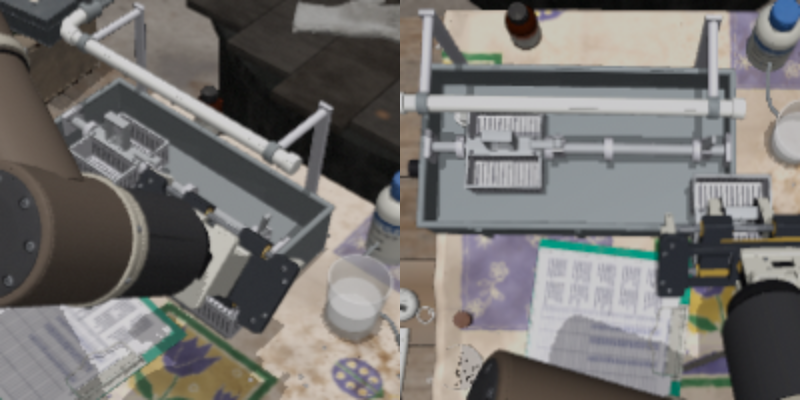

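Joint 5 ran up against its zero end at this short reach, so part of that move was lost. I'll go up and farther out.

Emit:
move_arm([
  {"delta_pos":[0.2,0,0.8],"delta_rot":[0,0,0],"hand":3.0},
  {"delta_pos":[0.7,0,0.9],"delta_rot":[0,0,0],"hand":3.0},
  {"delta_pos":[1.0,0,0.9],"delta_rot":[0,0,0],"hand":3.0},
  {"delta_pos":[1.0,0,0.9],"delta_rot":[0,0,0],"hand":3.0},
  {"delta_pos":[1.0,0,0],"delta_rot":[0,0,0],"hand":3.0},
  {"delta_pos":[1.0,0,0],"delta_rot":[0,0,0],"hand":3.0},
  {"delta_pos":[0,0,0],"delta_rot":[0,0,0],"hand":3.0},
  {"delta_pos":[0,0,0],"delta_rot":[-1.0,0,-0.5],"hand":3.0},
  {"delta_pos":[0,0,0],"delta_rot":[-1.0,0,-0.5],"hand":3.0},
  {"delta_pos":[0,0,0],"delta_rot":[-0.9,0,-0.5],"hand":3.0},
])

```text
t: 12.65
eef_pos: [0.5618, -0.1531, 0.1858]
ee_rot: [3.101, 0.805, 3.134]
force: [-8.8, 0.8, 1.9]
width: 0.0359
```

```bash
python3 - <<'E'
from rem import *
cv2.imwrite("pics/w8.png",grab_frame("wrist"))
seat=tr((0,-.09,.082),TC,TY)[0]
rem(TY,44.9,True,seat+[0,0,.033])
E
```

```text
12.65 [ 0.5618 -0.1531  0.1858] [3.1012 0.8055 3.1344] [ 0.046  0.012 -0.748 -0.359 -0.005 -1.249] [-8.8  0.8  1.9] 0.035853178159287846
lean 46.19656311888767 dir 2.7922718623901903 jaw z 0.02795831951370704 jaw yaw -88.74485863163817
grasp pt [ 0.5639 -0.153   0.1837] ztool [ 0.721  0.035 -0.692]
rot deg [-1.61  1.26 -1.74] grasp d cm [ 4.73 11.2  -6.87] in tool [ 17.4 109.   85.6]
```

View pics/w8.png

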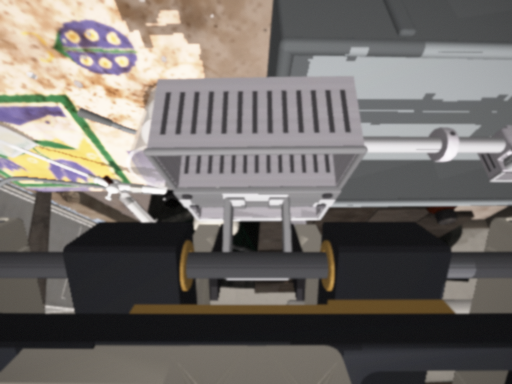

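```bash
python3 - <<'E'
from st import *
b=grab_frame("side");c=grab_frame("top")
cv2.imwrite("pics/st8.png",np.hstack([cv2.resize(b[60:260,210:410],None,fx=2,fy=2),cv2.resize(c[60:260,180:380],None,fx=2,fy=2)]))
E
```

```text
12.7 [ 0.5616 -0.1535  0.1854] [3.1019 0.8051 3.1345] [ 0.045  0.013 -0.747 -0.361 -0.005 -1.247] [-7.1 -2.2 -1.2] 0.03522798708260427
lean 46.173331451370665 dir 2.7458516703794627 jaw z 0.027506685279014734 jaw yaw -88.76765168259655
grasp pt [ 0.5638 -0.1534  0.1833] ztool [ 0.721  0.035 -0.692]
```

View pics/st8.png

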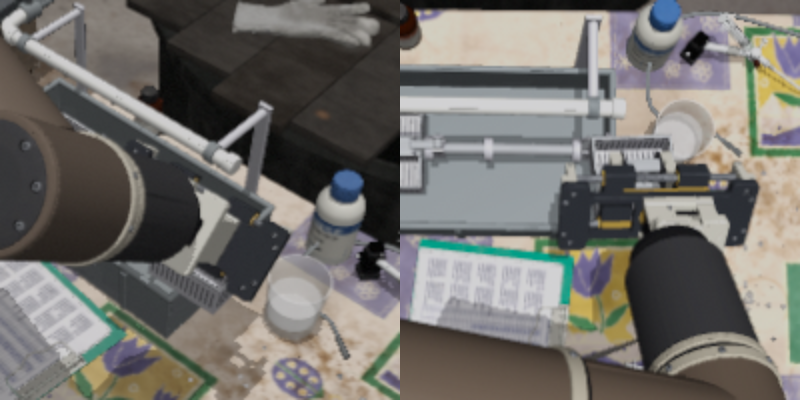

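The arm is close to a wrist singularity. I'll fit a quick kinematic model from the readings so I can choose reachable poses.

```bash
cat > kin.py <<'E'
import numpy as np
from scipy.optimize import least_squares
from scipy.spatial.transform import Rotation as R
D=[([1.43309,.35938,.01108,-.00032,-1.22411,-.28812],[.27866,.61431,.24764],[3.13996,-.00017,-.42594]),
([-.43747,-.20014,-.69563,-.44913,-.36139,2.15172],[.39175,-.31362,.23659],[-3.13505,-.7598,-.22221]),
([-.736,.109,-.551,-1.108,-.414,3.016],[.4324,-.3343,.1268],[-3.123,-.7912,-.2316]),
([-.715,.104,-.554,-1.078,-.399,1.484],[.4323,-.3342,.1276],[-2.3595,-.0459,-1.7331]),
([-.719,.106,-.55,-1.072,-.411,-.003],[.4323,-.3342,.1276],[-3.0005,.7701,-3.1369]),
([-.747,.274,-.482,-1.305,-.374,.111],[.4847,-.3463,.073],[-3.1345,.7836,2.9277]),
([-.612,.16,-.496,-1.024,-.318,-.282],[.485,-.3463,.128],[-3.1344,.7838,2.9271]),
([-.569,.125,-.506,-.926,-.303,-.411],[.4852,-.3464,.1463],[-3.1345,.7842,2.9269]),
([.06,-.033,-.792,-.534,-.014,-1.101],[.5135,-.1321,.1619],[3.0687,.7969,3.1096]),
([.045,.013,-.747,-.361,-.005,-1.247],[.5616,-.1535,.1854],[3.1019,.8051,3.1345])]
def Rx(a):return R.from_euler('x',a).as_matrix()
def Ry(a):return R.from_euler('y',a).as_matrix()
def Rz(a):return R.from_euler('z',a).as_matrix()
def fk(q,p):
    a1,d1,l1,a3,l2,b,dt,y1,s,o6,ty=p
    A=Rz(q[0]);x=np.array([0,0,0.])
    x=A@np.array([a1,y1,d1])
    A2=A@Ry(q[1]);x=x+A2@np.array([0,0,l1])
    A3=A2@Ry(-q[2]);x=x+A3@np.array([l2,b,a3])
    A5=A3@Rx(s_*q[3])@Ry(-q[4])
    A6=A5@Rx(s6_*q[5]+o6)
    x=x+A6@np.array([dt,0,0])+A5@np.array([0,ty,0])
    z=A6[:,0]
    M=A6@np.array([[0,0,1],[0,1,0],[-1,0,0]],float)  # tool z = x
    return x,M
def res(p):
    r=[]
    for q,x,e in D:
        X,M=fk(q,p);r+=list((X-x)*10);r+=list((R.from_matrix(M)*R.from_euler('xyz',e).inv()).as_rotvec())
    return np.array(r)
best=None
for s_ in(1,-1):
  for s6_ in(1,-1):
    for o in(0,np.pi/2,-np.pi/2,np.pi):
      r=least_squares(res,[0,.3,.4,0,.4,0,.2,0.1,0,o,0])
      if best is None or r.cost<best[0]: best=(r.cost,s_,s6_,r.x)
c,s_,s6_,P=best
if __name__=="__main__":
    print(c,s_,s6_,P.round(4));print(res(P).reshape(-1,6).round(4))
E
python3 kin.py
```

```text
1.6363626426328062e-05 -1 -1 [-0.0000e+00  1.9850e-01  6.0160e-01  3.0000e-04  4.6350e-01  8.4137e+00
  3.5590e-01 -8.4137e+00  0.0000e+00 -1.5706e+00 -1.9180e-01]
[[-0.0004 -0.0001  0.0002 -0.     -0.     -0.0002]
 [-0.0003  0.0003 -0.0001  0.0001 -0.     -0.0001]
 [-0.001   0.0009 -0.0018  0.0001  0.0005  0.0004]
 [-0.0001  0.0006 -0.0008 -0.0004  0.0004  0.0007]
 [-0.0005 -0.001   0.0015 -0.0007 -0.      0.0002]
 [-0.0014 -0.0005  0.0001 -0.0003  0.0002  0.0002]
 [ 0.0014  0.0011 -0.0006  0.0008 -0.0002 -0.0002]
 [ 0.0019 -0.0009  0.0008 -0.0003 -0.      0.0004]
 [ 0.0002  0.0013  0.0014  0.0002 -0.0003  0.    ]
 [-0.     -0.0017 -0.0007  0.0007 -0.0002 -0.0012]]
```

```bash
cat > ik.py <<'E'
from kin import *
import kin
lo=np.array([-3.07,-1.43,-1.02,-3.03,-3.05,-3.03]);hi=np.array([3.07,2.12,1.25,1.67,-0.0,3.03])
def pose(b,L,flip,G):
    b=np.radians(b);l=np.radians(L)
    z=np.array([np.sin(l)*np.cos(b),np.sin(l)*np.sin(b),-np.cos(l)])
    y=np.array([-np.sin(b),np.cos(b),0])*(1 if flip else -1)
    return np.array(G)-.003*z,np.stack([np.cross(y,z),y,z],1)
def ik(x,M,n=25,seed=None,lim=True):
    rng=np.random.default_rng(0);S=[]
    seeds=[seed] if seed is not None else []
    seeds+=[rng.uniform([-1.5,-.8,-1,-3,-1.5,-3],[1.5,1,.8,1.6,-.02,3]) for _ in range(n)]
    for s in seeds:
        def f(q):
            X,A=fk(q,P);return np.r_[(X-x)*5,(R.from_matrix(A)*R.from_matrix(M).inv()).as_rotvec()]
        r=least_squares(f,np.clip(s,lo+1e-6,hi-1e-6),bounds=(lo,hi)) if lim else least_squares(f,s)
        if r.cost<1e-8 and not any(np.abs(r.x-t).max()<.02 for t in S):S.append(r.x)
    return S
E
python3 - <<'E'
from ik import *
for flip in(True,False):
  for L in(30,35,40,45,50):
    for nm,G in(("seat",[.6112,-.041,.115]),("up",[.6112,-.041,.157]),("out",[.56,-.041,.18])):
        print(flip,L,nm,[s.round(2).tolist() for s in ik(*pose(-.5,L,flip,G),n=12)])
E
```

```text
True 30 seat []
True 30 up []
True 30 out []
True 35 seat []
True 35 up []
True 35 out []
True 40 seat []
True 40 up []
True 40 out []
True 45 seat []
True 45 up []
True 45 out []
True 50 seat [[-0.1, 0.18, -0.52, -1.55, -0.07, 0.04]]
True 50 up []
True 50 out []
False 30 seat []
False 30 up []
False 30 out []
False 35 seat []
False 35 up []
False 35 out []
False 40 seat []
False 40 up []
False 40 out []
False 45 seat []
False 45 up []
False 45 out []
False 50 seat []
False 50 up []
False 50 out []
```

```bash
python3 - <<'E'
from ik import *
P[5]+=P[7];P[7]=0
cur=np.array([.045,.013,-.747,-.361,-.005,-1.247])
rng=np.random.default_rng(1)
def sol(x,M):
    S=[]
    for k in range(30):
        s=np.array([rng.uniform(-.9,.9),rng.uniform(-.2,.6),rng.uniform(-.9,-.2),rng.uniform(-3,1.6),rng.uniform(-.9,-.05),rng.uniform(-3,3)])
        f=lambda q:np.r_[(fk(q,P)[0]-x)*5,(R.from_matrix(fk(q,P)[1])*R.from_matrix(M).inv()).as_rotvec()]
        r=least_squares(f,s,method='lm',max_nfev=400)
        if r.cost<1e-7:
            q=r.x.copy();q[3:]=(q[3:]+np.pi)%(2*np.pi)-np.pi;q[0]=(q[0]+np.pi)%(2*np.pi)-np.pi
            if not any(np.abs(q-t).max()<.03 for t in S):S.append(q)
    return S
for flip in(True,False):
  for L in(35,40,45,50):
    for nm,G in(("seat",[.6112,-.041,.115]),("up",[.6112,-.041,.157]),("out",[.56,-.041,.18])):
        for q in sol(*pose(-.5,L,flip,G)):
            ok=(q>=lo).all() and (q<=hi).all()
            if abs(q[0])<1.3: print(flip,L,nm,ok,q.round(2))
E
```

```text
True 35 out False [-0.5   1.8  35.06  2.35  2.75  1.23]
True 50 seat False [ 0.15  0.19 -0.58 -1.1   0.13 -0.58]
True 50 seat True [-0.1   0.18 -0.52 -1.55 -0.07  0.04]
True 50 out False [ 0.38  1.79 -2.42  0.74 -2.7  -1.13]
False 35 up False [-0.33  1.93 60.74 -2.09 -2.93 -0.26]
False 35 out False [-0.5   1.79 -2.07 -2.37 -2.74 -0.42]
False 45 out False [-0.49  1.84 -1.91 -2.18 -2.74 -0.29]
False 50 seat False [-0.1   0.18 -0.52 -1.55 -0.07 -3.1 ]
False 50 seat False [ 0.15  0.19 -0.58 -1.1   0.13  2.57]
```

```bash
cat > cont.py <<'E'
from ik import *
P[5]+=P[7];P[7]=0
def solve(x,M,s):
    f=lambda q:np.r_[(fk(q,P)[0]-x)*5,(R.from_matrix(fk(q,P)[1])*R.from_matrix(M).inv()).as_rotvec()]
    r=least_squares(f,s,method='lm',max_nfev=600);return r.x,r.cost
E
python3 - <<'E'
from cont import *
for flip in(False,True):
  for G in([.6112,-.041,.115],[.6112,-.041,.157],[.57,-.041,.17]):
    s=np.array([.3,.36,.0,0,-1.22,1.3 if not flip else -1.8])
    for L in range(0,61,5):
        q,c=solve(*pose(-.5,L,flip,G),s)
        print(flip,G,L,"%.1e"%c,q.round(2),((q>=lo)&(q<=hi)).all())
        if c<1e-6:s=q
E
```

```text
False [0.6112, -0.041, 0.115] 0 1.1e-30 [ 0.25  0.37 -0.3  -0.   -0.91  1.31] True
False [0.6112, -0.041, 0.115] 5 2.5e-31 [ 0.27  0.33 -0.38  0.03 -0.78  1.27] True
False [0.6112, -0.041, 0.115] 10 7.1e-32 [ 0.28  0.28 -0.47  0.08 -0.65  1.22] True
False [0.6112, -0.041, 0.115] 15 1.6e-31 [ 0.3   0.25 -0.58  0.16 -0.5   1.13] True
False [0.6112, -0.041, 0.115] 20 1.3e-30 [ 0.3   0.21 -0.72  0.33 -0.32  0.97] True
False [0.6112, -0.041, 0.115] 25 1.5e-04 [ 0.08  0.18 -0.96  1.14 -0.04  0.35] True
False [0.6112, -0.041, 0.115] 30 4.3e-03 [ 0.19  0.18 -0.9   0.73 -0.05  0.67] True
False [0.6112, -0.041, 0.115] 35 1.1e-02 [ 0.24  0.19 -0.79  0.11 -0.01  1.25] True
False [0.6112, -0.041, 0.115] 40 9.3e-03 [ 0.21  0.2  -0.66 -0.62  0.07  2.03] False
False [0.6112, -0.041, 0.115] 45 2.7e-03 [ 0.09  0.19 -0.56 -1.12  0.05  2.63] False
False [0.6112, -0.041, 0.115] 50 2.6e-31 [ 0.15  0.19 -0.58 -1.1   0.13  2.57] False
False [0.6112, -0.041, 0.115] 55 7.0e-32 [ 0.36  0.25 -0.78 -0.69  0.49  1.98] False
False [0.6112, -0.041, 0.115] 60 8.3e-31 [ 0.43  0.34 -0.89 -0.58  0.75  1.78] False
False
[... 4654 characters left out ...]
 20 6.5e-31 [ 0.34  0.07 -0.7   0.26 -0.47 -2.13] True
True [0.57, -0.041, 0.17] 25 5.3e-31 [ 0.32  0.04 -0.85  0.49 -0.3  -2.34] True
True [0.57, -0.041, 0.17] 30 1.9e-04 [ 0.    0.01 -1.05  1.35 -0.   -2.93] False
True [0.57, -0.041, 0.17] 35 5.0e-03 [ 0.06  0.   -1.04  1.18 -0.   -2.8 ] False
True [0.57, -0.041, 0.17] 40 1.5e-02 [ 0.23  0.01 -0.95  0.43 -0.   -2.19] True
True [0.57, -0.041, 0.17] 45 1.1e-02 [ 0.11  0.03 -0.64 -0.99  0.01 -0.66] False
True [0.57, -0.041, 0.17] 50 2.7e-03 [ 0.02  0.02 -0.61 -1.29  0.01 -0.3 ] False
True [0.57, -0.041, 0.17] 55 3.0e-30 [ 0.12  0.02 -0.64 -1.19  0.12 -0.46] False
True [0.57, -0.041, 0.17] 60 2.2e-30 [ 0.38  0.08 -0.82 -0.81  0.47 -1.02] False
```

```bash
cat > aik.py <<'E'
from cont import *
d1,l1,a3,l2,bb,dt,o6,ty=P[1],P[2],P[3],P[4],P[5],P[6],P[9],P[10]
dl,ps=np.hypot(l2,a3),np.arctan2(a3,l2)
def arm(W):
    q1=np.arctan2(W[1],W[0]);r=np.hypot(W[0],W[1]);h=W[2]-d1
    D2=r*r+h*h;c=(D2-l1**2-dl**2)/(2*l1*dl)
    if abs(c)>1:return None
    # elevation angles: upper arm elev A, forearm elev B=A-g (elbow up)
    g=np.arccos(c);A=np.arctan2(h,r)+np.arctan2(dl*np.sin(g),l1+dl*np.cos(g));B=A-g
    q2=np.pi/2-A;q3=B-ps+q2
    return q1,q2,q3
def aik(x,M,n=720):
    z=M[:,2];e1=M[:,0];e2=M[:,1];out=[]
    def g(p):
        u=np.cos(p)*e1+np.sin(p)*e2
        a=arm(x-dt*z-ty*u)
        if a is None:return None
        A3=Rz(a[0])@Ry(a[1]-a[2]);return A3[:,0]@u,a,A3,u
    ph=np.linspace(0,2*np.pi,n+1);v=[g(p) for p in ph]
    from scipy.optimize import brentq
    for i in range(n):
        if v[i] is None or v[i+1] is None or v[i][0]*v[i+1][0]>0:continue
        p=brentq(lambda p:g(p)[0],ph[i],ph[i+1]);_,a,A3,u=g(p)
        uu=A3.T@u;q4=np.arctan2(-uu[2],uu[1]);B=A3@Rx(-q4);w=B.T@z;q5=np.arctan2(w[2],w[0])
        A6=M@np.array([[0,0,1],[0,1,0],[-1,0,0]],float).T
        m=(B@Ry(-q5)).T@A6;ang=np.arctan2(m[2,1],m[1,1]);q6=(-(ang-o6)+np.pi)%(2*np.pi)-np.pi
        q=np.array([*a,q4,q5,q6]);X,A=fk(q,P)
        if np.abs(X-x).max()<1e-4 and np.abs(A-M).max()<1e-3: out.append((q,((q>=lo)&(q<=hi)).all()))
    return out
E
python3 - <<'E'
from aik import *
for L in (20,25,30,35,40,45,48,50,52,55,58,60):
  for nm,G in(("seat",[.6112,-.041,.115]),("up",[.6112,-.041,.157])):
    for q,ok in aik(*pose(-.5,L,True,G)):
        q6b=q[5]+np.pi*(1 if q[5]<0 else -1)
        print(L,nm,ok,q.round(2))
E
```

```text
20 seat True [ 0.3   0.21 -0.72  0.33 -0.32 -2.17]
20 seat False [-0.43  0.21 -0.77  2.65  0.31  2.44]
20 up True [ 0.31  0.16 -0.64  0.24 -0.45 -2.09]
20 up False [-0.46  0.16 -0.67  2.79  0.45  2.32]
25 up True [ 0.29  0.13 -0.79  0.5  -0.26 -2.32]
25 up False [-0.4   0.12 -0.86  2.42  0.25  2.64]
50 seat False [ 0.15  0.19 -0.58 -1.1   0.13 -0.58]
50 seat True [-0.1   0.18 -0.52 -1.55 -0.07  0.04]
52 seat False [ 0.28  0.21 -0.69 -0.84  0.31 -0.94]
52 seat True [-0.31  0.2  -0.57 -1.91 -0.25  0.54]
55 seat False [ 0.36  0.25 -0.78 -0.69  0.49 -1.16]
55 seat True [-0.45  0.23 -0.66 -2.13 -0.42  0.87]
55 up False [ 0.22  0.12 -0.64 -0.97  0.23 -0.74]
55 up True [-0.24  0.11 -0.55 -1.78 -0.2   0.34]
58 seat False [ 0.41  0.3  -0.85 -0.61  0.64 -1.29]
58 seat True [-0.53  0.28 -0.74 -2.26 -0.58  1.07]
58 up False [ 0.34  0.15 -0.74 -0.77  0.42 -1.03]
58 up True [-0.41  0.14 -0.63 -2.04 -0.38  0.73]
60 seat False [ 0.43  0.34 -0.89 -0.58  0.75 -1.36]
60 seat True [-0.57  0.31 -0.78 -2.31 -0.67  1.17]
60 up False [ 0.38  0.18 -0.8  -0.7   0.53 -1.14]
60 up True [-0.48  0.17 -0.69 -2.15 -0.49  0.88]
```

```bash
python3 - <<'E'
from aik import *
def show(n,*a):
    print(n,[q.round(2).tolist() for q,ok in aik(*pose(*a)) if ok])
for L in(45,50,55,58,60):
    show(("pick",L),-12.9,L,True,[.487,-.347,.071])
    show(("pickup",L),-12.9,L,True,[.487,-.347,.20])
for L in(55,58,60,62):
  for b,G in((-8,[.5,-.3,.2]),(-4,[.53,-.2,.2]),(-.5,[.55,-.12,.2]),(-.5,[.55,-.041,.2]),(-.5,[.57,-.041,.18]),(-.5,[.585,-.041,.16]),(-.5,[.611,-.041,.158]),(-.5,[.611,-.041,.115])):
    show((L,b,G),b,L,True,G)
E
```

```text
('pick', 45) [[-0.75, 0.27, -0.48, -1.31, -0.38, 0.11]]
('pickup', 45) [[-0.46, 0.02, -0.55, -0.63, -0.28, -0.79]]
('pick', 50) [[-0.91, 0.31, -0.51, -1.56, -0.51, 0.47]]
('pickup', 50) [[-0.61, 0.04, -0.49, -0.96, -0.36, -0.38]]
('pick', 55) [[-1.04, 0.36, -0.56, -1.74, -0.65, 0.76]]
('pickup', 55) [[-0.78, 0.06, -0.48, -1.26, -0.47, -0.0]]
('pick', 58) [[-1.11, 0.41, -0.59, -1.81, -0.74, 0.9]]
('pickup', 58) [[-0.88, 0.08, -0.49, -1.41, -0.55, 0.19]]
('pick', 60) [[-1.15, 0.44, -0.61, -1.85, -0.8, 0.98]]
('pickup', 60) [[-0.94, 0.09, -0.5, -1.49, -0.6, 0.31]]
(55, -8, [0.5, -0.3, 0.2]) [[-0.72, 0.04, -0.5, -1.26, -0.49, 0.01]]
(55, -4, [0.53, -0.2, 0.2]) [[-0.44, -0.02, -0.56, -1.25, -0.32, -0.12]]
(55, -0.5, [0.55, -0.12, 0.2]) [[-0.12, -0.05, -0.62, -1.1, -0.1, -0.41]]
(55, -0.5, [0.55, -0.041, 0.2]) []
(55, -0.5, [0.57, -0.041, 0.18]) []
(55, -0.5, [0.585, -0.041, 0.16]) [[-0.24, 0.07, -0.59, -1.74, -0.2, 0.31]]
(55, -0.5, [0.611, -0.041, 0.158]) [[-0.23, 0.11, -0.55, -1.76, -0.19, 0.33]]
(55, -0.5, [0.611, -0.041, 0.115]) [[-0.45, 0.23, -0.66, -2.13, -0.42, 0.87]]
(58, -8, [0.5
[... 1074 characters left out ...]
0.68, -2.14, -0.48, 0.87]]
(60, -0.5, [0.611, -0.041, 0.115]) [[-0.57, 0.31, -0.78, -2.31, -0.67, 1.17]]
(62, -8, [0.5, -0.3, 0.2]) [[-0.93, 0.09, -0.54, -1.55, -0.68, 0.42]]
(62, -4, [0.53, -0.2, 0.2]) [[-0.74, 0.04, -0.61, -1.64, -0.58, 0.44]]
(62, -0.5, [0.55, -0.12, 0.2]) [[-0.58, 0.01, -0.64, -1.73, -0.51, 0.48]]
(62, -0.5, [0.55, -0.041, 0.2]) [[-0.45, -0.03, -0.71, -1.92, -0.41, 0.6]]
(62, -0.5, [0.57, -0.041, 0.18]) [[-0.51, 0.06, -0.74, -2.06, -0.5, 0.8]]
(62, -0.5, [0.585, -0.041, 0.16]) [[-0.56, 0.15, -0.77, -2.17, -0.59, 0.97]]
(62, -0.5, [0.611, -0.041, 0.158]) [[-0.53, 0.19, -0.73, -2.21, -0.58, 0.99]]
(62, -0.5, [0.611, -0.041, 0.115]) [[-0.6, 0.35, -0.82, -2.35, -0.77, 1.25]]
```

```bash
python3 - <<'E'
from aik import *
def show(n,*a):
    print(n,[q.round(2).tolist() for q,ok in aik(*pose(*a)) if ok])
for b,L,G in((2.7,46.2,[.564,-.153,.184]),(2,48,[.562,-.165,.19]),(0,48,[.56,-.18,.19]),(0,48,[.55,-.2,.19]),(-3,47,[.53,-.24,.18]),(-8,45,[.51,-.28,.17]),(-13,45,[.49,-.33,.13])):
    show((L,b,G),b,L,True,G)
E
```

```text
(46.2, 2.7, [0.564, -0.153, 0.184]) []
(48, 2, [0.562, -0.165, 0.19]) [[-0.08, 0.01, -0.62, -0.68, -0.14, -0.81]]
(48, 0, [0.56, -0.18, 0.19]) [[-0.08, 0.01, -0.64, -0.63, -0.1, -0.89]]
(48, 0, [0.55, -0.2, 0.19]) [[-0.22, 0.01, -0.57, -0.79, -0.23, -0.64]]
(47, -3, [0.53, -0.24, 0.18]) [[-0.33, 0.03, -0.55, -0.84, -0.27, -0.56]]
(45, -8, [0.51, -0.28, 0.17]) [[-0.34, 0.04, -0.59, -0.72, -0.22, -0.72]]
(45, -13, [0.49, -0.33, 0.13]) [[-0.55, 0.14, -0.52, -0.99, -0.27, -0.36]]
```

Emit:
move_arm([
  {"delta_pos":[0,-1.0,0.6],"delta_rot":[-0.3,-0.6,0],"hand":3.0},
  {"delta_pos":[-0.2,-1.3,0.3],"delta_rot":[-0.3,-0.6,-1.0],"hand":3.0},
  {"delta_pos":[-0.4,-1.3,0],"delta_rot":[-0.3,-0.6,-1.0],"hand":3.0},
  {"delta_pos":[-0.6,-1.3,-0.1],"delta_rot":[-0.3,0,-1.2],"hand":3.0},
  {"delta_pos":[-0.7,-1.3,-0.1],"delta_rot":[-0.2,0,-1.2],"hand":3.0},
  {"delta_pos":[-0.7,-1.3,-0.2],"delta_rot":[0,0,-1.4],"hand":3.0},
  {"delta_pos":[-0.7,-1.3,-0.3],"delta_rot":[0,0.5,-1.4],"hand":3.0},
  {"delta_pos":[-0.7,-1.3,-0.5],"delta_rot":[0,0.7,-1.4],"hand":3.0},
  {"delta_pos":[-0.7,-1.3,-0.5],"delta_rot":[0,0.7,-1.4],"hand":3.0},
  {"delta_pos":[-0.7,-1.3,-0.5],"delta_rot":[0,0.5,-1.4],"hand":3.0},
])

```text
t: 13.8
eef_pos: [0.508, -0.28, 0.1722]
ee_rot: [-3.137, 0.795, 2.965]
force: [-0.1, 0.1, -2.5]
width: 0.0359
```

```bash
python3 - <<'E'
from rem import *
b=grab_frame("side");c=grab_frame("top");cv2.imwrite("pics/w9.png",grab_frame("wrist"))
rem(-12.9,44.9,True,[.487,-.347,.071])
cv2.imwrite("pics/st9.png",np.hstack([cv2.resize(b[60:260,210:410],None,fx=2,fy=2),cv2.resize(c[60:260,180:380],None,fx=2,fy=2)]))
E
```

```text
13.8 [ 0.508  -0.28    0.1722] [-3.1374  0.7947  2.965 ] [-0.261  0.036 -0.658 -0.589 -0.1   -0.925] [-0.1  0.1 -2.5] 0.03591219854001551
lean 45.53553858518487 dir -10.452787446743573 jaw z -0.00294211863223863 jaw yaw -100.28733766489604
grasp pt [ 0.5101 -0.2804  0.1701] ztool [ 0.702 -0.129 -0.7  ]
rot deg [ 0.29  0.59 -2.61] grasp d cm [-2.31 -6.66 -9.91] in tool [ 78.5 -69.4  61.8]
```

View pics/st9.png

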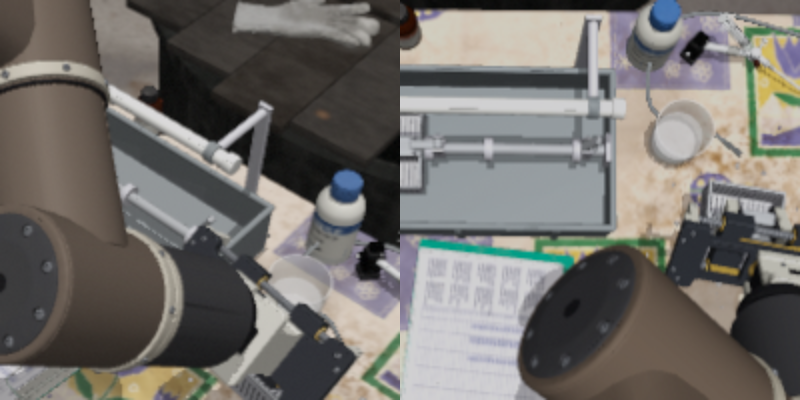

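View pics/w9.png

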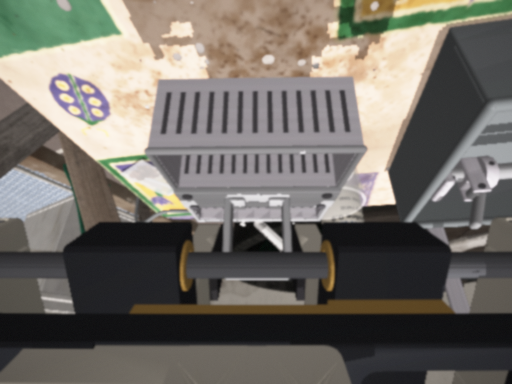

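```bash
python3 - <<'E'
import cv2,numpy as np
a=cv2.imread("pics/w9.png")[70:230,130:380]
cv2.imwrite("pics/w9z.png",cv2.resize(a,None,fx=3,fy=3,interpolation=cv2.INTER_CUBIC))
E
```

```text
(no output)
```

View pics/w9z.png

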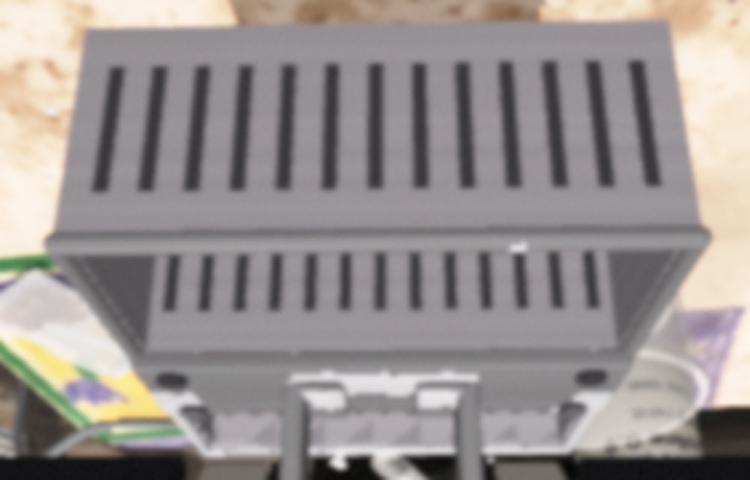

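```bash
python3 - <<'E'
import pitch; from pitch import *
pitch.B=np.vstack([B,[(-.0125,-.045,.042),(-.0125,.045,.042)]])
z=lambda x,y:(130+x/3,70+y/3)
print(fit(np.array([z(87,30),z(668,22),z(48,238),z(708,234),z(135,358),z(640,352)])))
E
```

```text
(array([ 5.38596396e+01, -3.88757553e-04,  5.42043862e-04,  3.16436219e-03]), np.float64(3.555774138614055))
```

Emit:
move_arm([
  {"delta_pos":[0,-0.5,0],"delta_rot":[-0.5,-2.0,0],"hand":3.0},
  {"delta_pos":[0,-0.8,0],"delta_rot":[-0.5,-2.0,0],"hand":3.0},
  {"delta_pos":[-0.3,-0.8,0],"delta_rot":[-0.3,-2.0,0],"hand":3.0},
  {"delta_pos":[-0.3,-0.8,-0.8],"delta_rot":[0,-0.8,-0.5],"hand":3.0},
  {"delta_pos":[-0.3,-0.8,-1.2],"delta_rot":[0,0,-0.5],"hand":3.0},
  {"delta_pos":[-0.3,-0.8,-1.5],"delta_rot":[0,0,-0.5],"hand":3.0},
  {"delta_pos":[-0.3,-0.7,-1.5],"delta_rot":[0,0,-0.5],"hand":3.0},
  {"delta_pos":[-0.3,-0.5,-1.5],"delta_rot":[0,0,-0.5],"hand":3.0},
  {"delta_pos":[-0.3,-0.3,-1.5],"delta_rot":[0,0,0],"hand":3.0},
  {"delta_pos":[0,0,-0.9],"delta_rot":[0,0,0],"hand":3.0},
])

```text
t: 14.95
eef_pos: [0.482, -0.3363, 0.0779]
ee_rot: [-3.138, 0.876, 2.917]
force: [-0.5, 0.9, -2.6]
width: 0.0358
```

```bash
python3 - <<'E'
from rem import *
cv2.imwrite("pics/w10.png",grab_frame("wrist"))
rem(-12.9,52,True,[.487,-.347,.071])
E
```

```text
14.95 [ 0.482  -0.3363  0.0779] [-3.1383  0.8762  2.9166] [-0.905  0.29  -0.529 -1.571 -0.501  0.477] [-0.5  0.9 -2.6] 0.03580586786262792
lean 50.20382813960646 dir -13.136517154699257 jaw z -0.0021090848382087912 jaw yaw -103.03584908148554
grasp pt [ 0.4842 -0.3368  0.076 ] ztool [ 0.748 -0.175 -0.64 ]
rot deg [-0.29 -1.78  0.14] grasp d cm [ 0.28 -1.02 -0.5 ] in tool [ 0.6 -9.3  7.1]
```

View pics/w10.png

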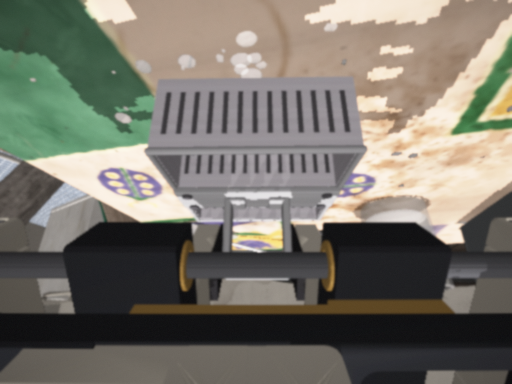

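Emit:
move_arm([
  {"delta_pos":[0,0,-0.3],"delta_rot":[0,0,0],"hand":3.0},
  {"delta_pos":[0,0,-0.2],"delta_rot":[0,0,0],"hand":3.0},
  {"delta_pos":[0,0,0],"delta_rot":[0,0,0],"hand":5.0},
  {"delta_pos":[0,0,0],"delta_rot":[0,0,0],"hand":5.0},
  {"delta_pos":[0,0,0],"delta_rot":[-1.1,-4.8,0],"hand":5.0},
  {"delta_pos":[0,0,0],"delta_rot":[-1.1,-4.8,0],"hand":5.0},
  {"delta_pos":[0,0,0],"delta_rot":[0,0,0],"hand":5.0},
  {"delta_pos":[0,0,0],"delta_rot":[0,0,0],"hand":5.0},
  {"delta_pos":[0,0,0],"delta_rot":[0,0,0],"hand":5.0},
  {"delta_pos":[0,0,0],"delta_rot":[0,0,0],"hand":5.0},
], force=55)

```text
t: 16.0
eef_pos: [0.483, -0.3323, 0.0732]
ee_rot: [3.137, 1.023, 2.918]
force: [0.7, 0.1, -0.6]
width: 0.0499
```

```bash
python3 - <<'E'
from rem import *
a=grab_frame("wrist");cv2.imwrite("pics/w11.png",a)
cv2.imwrite("pics/w11z.png",cv2.resize(a[50:240,130:380],None,fx=3,fy=3,interpolation=cv2.INTER_CUBIC))
rem(-12.9,60,True,[.4842,-.3368,.071])
E
```

```text
16.0 [ 0.483  -0.3323  0.0732] [3.1373 1.0229 2.9184] [-1.118  0.408 -0.617 -1.839 -0.766  0.942] [ 0.7  0.1 -0.6] 0.0498890848397922
lean 58.6073795007912 dir -12.502110984760828 jaw z 0.002237332766728939 jaw yaw -102.58033588686314
grasp pt [ 0.4855 -0.3329  0.0717] ztool [ 0.833 -0.185 -0.521]
rot deg [-0.43 -1.33 -0.32] grasp d cm [-0.13 -0.39 -0.07] in tool [ 0.8 -4.1 -0. ]
```

View pics/w11z.png

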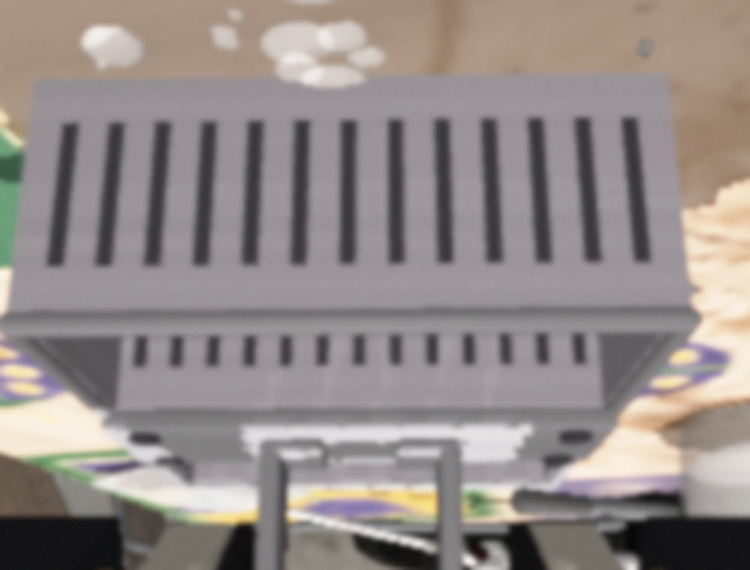

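```bash
python3 - <<'E'
import pitch; from pitch import *
pitch.B=np.vstack([B,[(-.0125,-.045,.042),(-.0125,.045,.042)]])
z=lambda x,y:(130+x/3,50+y/3)
o=np.array([z(35,82),z(667,75),z(2,320),z(700,316),z(105,415),z(628,412)])
print(pred([58.6,0,0,0]).round(1).tolist(),o.round(1).tolist())
print(fit(o))
E
```

```text
[[154.5, 80.0], [361.8, 79.9], [145.2, 161.7], [371.4, 161.7], [172.0, 196.3], [343.9, 196.2]] [[141.7, 77.3], [352.3, 75.0], [130.7, 156.7], [363.3, 155.3], [165.0, 188.3], [339.3, 187.3]]
(array([6.04879621e+01, 2.74004026e-04, 4.23510726e-03, 3.18708300e-03]), np.float64(4.261412191010052))
```

Emit:
move_arm([
  {"delta_pos":[-0.2,-0.4,-0.1],"delta_rot":[0,0,0],"hand":5.0},
  {"delta_pos":[0,0,0],"delta_rot":[0,0,0],"hand":3.0},
  {"delta_pos":[0,0,0],"delta_rot":[0,0,0],"hand":3.0},
  {"delta_pos":[0,0,0],"delta_rot":[0,0,0],"hand":3.0},
  {"delta_pos":[0,0,0],"delta_rot":[0,0,0],"hand":3.0},
  {"delta_pos":[0,0,0.3],"delta_rot":[0,0,0],"hand":3.0},
  {"delta_pos":[0,0,1.0],"delta_rot":[0,0,0],"hand":3.0},
  {"delta_pos":[0,0,1.5],"delta_rot":[0,0,0],"hand":3.0},
  {"delta_pos":[0,0,2.0],"delta_rot":[0,0,0],"hand":3.0},
  {"delta_pos":[0,0,2.5],"delta_rot":[0,0,0],"hand":3.0},
], force=55)

```text
t: 17.05
eef_pos: [0.479, -0.3366, 0.1433]
ee_rot: [3.131, 1.019, 2.91]
force: [0.5, -0.3, -2.9]
width: 0.0353
```

```bash
python3 - <<'E'
from rem import *
a=grab_frame("wrist");cv2.imwrite("pics/w12.png",a)
cv2.imwrite("pics/w12z.png",cv2.resize(a[50:240,130:380],None,fx=3,fy=3,interpolation=cv2.INTER_CUBIC))
rem(-4,60,True,[.53,-.2,.20])
E
```

```text
17.05 [ 0.479  -0.3366  0.1433] [3.1312 1.0194 2.9096] [-1.008  0.204 -0.555 -1.626 -0.65   0.548] [ 0.5 -0.3 -2.9] 0.03533224311357701
lean 58.40945383351974 dir -12.592424638951487 jaw z 0.005467340708476778 jaw yaw -102.78507273754465
grasp pt [ 0.4815 -0.3371  0.1417] ztool [ 0.831 -0.186 -0.524]
rot deg [-0.54 -1.53  8.78] grasp d cm [ 4.85 13.71  5.83] in tool [-57.9 144.8 -15.6]
```

View pics/w12z.png

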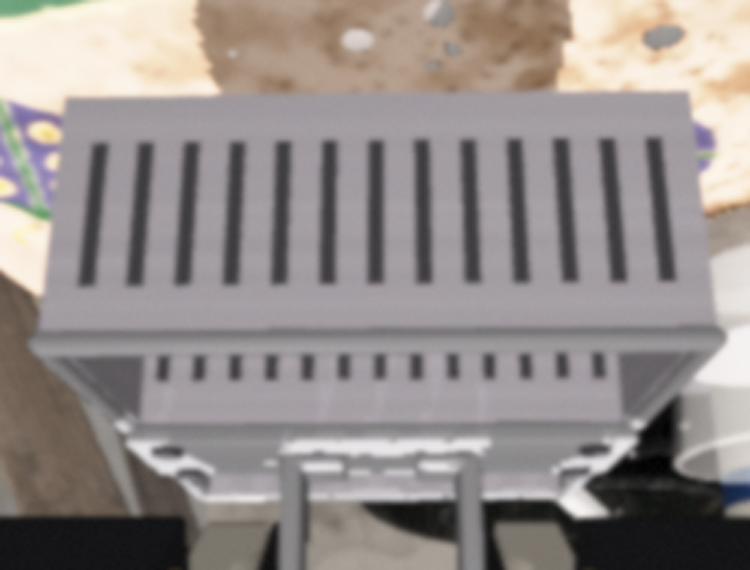

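```bash
python3 - <<'E'
import pitch; from pitch import *
pitch.B=np.vstack([B,[(-.0125,-.045,.042),(-.0125,.045,.042)]])
z=lambda x,y:(130+x/3,50+y/3)
print(fit(np.array([z(68,100),z(688,95),z(33,340),z(725,335),z(120,428),z(640,425)])))
E
python3 - <<'E'
from aik import *
for b,L,G in((-12.6,58.4,[.482,-.337,.142]),(-9,59,[.495,-.30,.19]),(-5,60,[.52,-.22,.20]),(-2,60,[.545,-.14,.2]),(-.5,60,[.55,-.041,.2]),(-.5,58.4,[.55,-.041,.2]),(-.5,58.4,[.56,-.041,.19])):
    print(L,b,G,[q.round(2).tolist() for q,ok in aik(*pose(b,L,True,G)) if ok])
E
```

```text
(array([ 6.04137030e+01, -1.55631243e-03,  8.09912963e-04,  1.23528003e-03]), np.float64(3.6261016947324407))
58.4 -12.6 [0.482, -0.337, 0.142] [[-1.01, 0.2, -0.55, -1.63, -0.65, 0.55]]
59 -9 [0.495, -0.3, 0.19] [[-0.87, 0.08, -0.54, -1.49, -0.6, 0.32]]
60 -5 [0.52, -0.22, 0.2] [[-0.72, 0.02, -0.58, -1.54, -0.54, 0.32]]
60 -2 [0.545, -0.14, 0.2] [[-0.54, -0.01, -0.61, -1.62, -0.43, 0.32]]
60 -0.5 [0.55, -0.041, 0.2] [[-0.34, -0.05, -0.67, -1.8, -0.29, 0.4]]
58.4 -0.5 [0.55, -0.041, 0.2] [[-0.2, -0.07, -0.64, -1.62, -0.16, 0.15]]
58.4 -0.5 [0.56, -0.041, 0.19] [[-0.29, -0.02, -0.64, -1.76, -0.25, 0.35]]
```

Emit:
move_arm([
  {"delta_pos":[0.4,1.0,1.7],"delta_rot":[-0.1,-0.4,1.0],"hand":3.0},
  {"delta_pos":[0.5,1.8,1.7],"delta_rot":[-0.1,-0.4,1.0],"hand":3.0},
  {"delta_pos":[0.6,2.0,1.7],"delta_rot":[-0.1,-0.4,1.0],"hand":3.0},
  {"delta_pos":[0.7,2.1,0.8],"delta_rot":[-0.1,-0.4,1.1],"hand":3.0},
  {"delta_pos":[0.7,2.1,0],"delta_rot":[0,0,1.1],"hand":3.0},
  {"delta_pos":[0.7,2.1,0],"delta_rot":[0,0,1.1],"hand":3.0},
  {"delta_pos":[0.7,2.1,0],"delta_rot":[0,0,1.1],"hand":3.0},
  {"delta_pos":[0.7,2.1,0],"delta_rot":[0,0,1.1],"hand":3.0},
  {"delta_pos":[0.7,2.1,0],"delta_rot":[0,0,1.1],"hand":3.0},
  {"delta_pos":[0.6,2.1,0],"delta_rot":[0,0,1.1],"hand":3.0},
])

```text
t: 18.1
eef_pos: [0.5426, -0.1406, 0.2026]
ee_rot: [3.137, 1.05, 3.104]
force: [0.6, -0.8, -1.9]
width: 0.0354
```

```bash
python3 - <<'E'
from rem import *
rem(-.5,58.4,True,[.56,-.041,.19])
E
```

```text
18.1 [ 0.5426 -0.1406  0.2026] [3.1375 1.05   3.1039] [-0.542 -0.009 -0.612 -1.617 -0.437  0.32 ] [ 0.6 -0.8 -1.9] 0.03542860382674441
lean 60.16360487886101 dir -1.8867821946275765 jaw z 0.002051707723883675 jaw yaw -91.95420547350993
grasp pt [ 0.5452 -0.1407  0.2011] ztool [ 0.867 -0.029 -0.498]
rot deg [-0.08  1.77  1.46] grasp d cm [ 1.48  9.97 -1.11] in tool [  4.1 100.1  15.5]
```

Emit:
move_arm([
  {"delta_pos":[0,1.5,0],"delta_rot":[0,0,0.3],"hand":3.0},
  {"delta_pos":[0,1.8,0],"delta_rot":[0,0,0.3],"hand":3.0},
  {"delta_pos":[0,1.8,0],"delta_rot":[0,0,0.3],"hand":3.0},
  {"delta_pos":[0,1.8,0],"delta_rot":[0,0,0.3],"hand":3.0},
  {"delta_pos":[0,1.6,0],"delta_rot":[0,0,0.2],"hand":3.0},
  {"delta_pos":[0.3,1.2,0],"delta_rot":[0,0,0],"hand":3.0},
  {"delta_pos":[0.6,0.3,-0.5],"delta_rot":[0,0,0],"hand":3.0},
  {"delta_pos":[0.6,0,-0.6],"delta_rot":[0,0.6,0],"hand":3.0},
  {"delta_pos":[0,0,0],"delta_rot":[0,0.6,0],"hand":3.0},
  {"delta_pos":[0,0,0],"delta_rot":[0,0.5,0],"hand":3.0},
])

```text
t: 19.1
eef_pos: [0.5578, -0.0427, 0.1909]
ee_rot: [3.138, 1.019, 3.126]
force: [0.8, -0.3, -2.7]
width: 0.0354
```

```bash
python3 - <<'E'
from rem import *
rem(-.5,58.4,True,[.6112,-.041,.115])
b=grab_frame("side");c=grab_frame("top");a=grab_frame("wrist")
cv2.imwrite("pics/s13.png",b);cv2.imwrite("pics/t13.png",c);cv2.imwrite("pics/w13.png",a)
cv2.imwrite("pics/st13.png",np.hstack([cv2.resize(b[90:230,220:360],None,fx=3,fy=3,interpolation=cv2.INTER_CUBIC),cv2.resize(c[80:220,180:300],None,fx=3,fy=3,interpolation=cv2.INTER_CUBIC)]))
E
```

```text
19.1 [ 0.5578 -0.0427  0.1909] [3.1379 1.0187 3.1261] [-0.299 -0.021 -0.642 -1.767 -0.249  0.354] [ 0.8 -0.3 -2.7] 0.03544093290116253
lean 58.36503395470815 dir -0.6389608156226887 jaw z 0.0019405417553977843 jaw yaw -90.70745590755234
grasp pt [ 0.5603 -0.0428  0.1893] ztool [ 0.851 -0.009 -0.525]
rot deg [-0.11 -0.03  0.21] grasp d cm [ 5.09  0.18 -7.43] in tool [36.6  2.2 82.3]
```

View pics/st13.png

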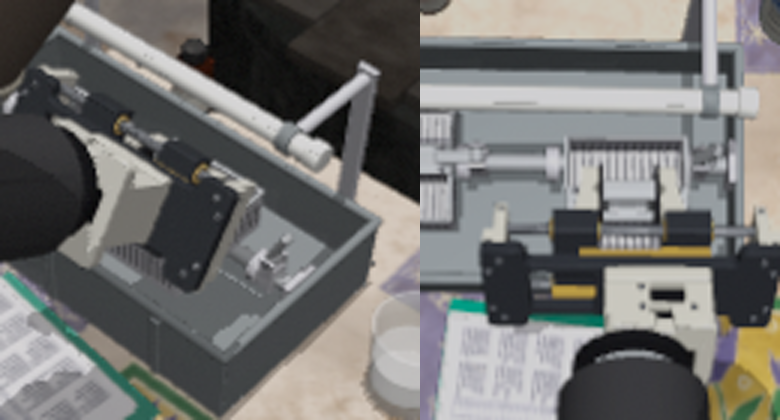

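View pics/w13.png

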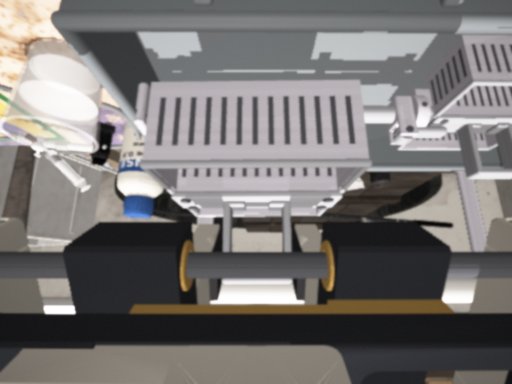

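```bash
python3 - <<'E'
from h import *
f=lambda x,y:(180+(x-420+.5)/3-.5,80+(y+.5)/3-.5)
for p in((566,137),(689,141)):print(onz("top",f(*p),.158).round(4))
a=cv2.imread("pics/t13.png");b=cv2.imread("pics/s13.png")
cv2.imwrite("pics/t13z.png",cv2.resize(a[110:175,215:285],None,fx=9,fy=9,interpolation=cv2.INTER_CUBIC))
cv2.imwrite("pics/t0z.png",cv2.resize(cv2.imread("pics/top0.png")[110:160,200:300],None,fx=8,fy=8,interpolation=cv2.INTER_CUBIC))
E
```

```text
[0.6104 0.0013 0.158 ]
[ 0.6076 -0.09    0.158 ]
```

View pics/t13z.png

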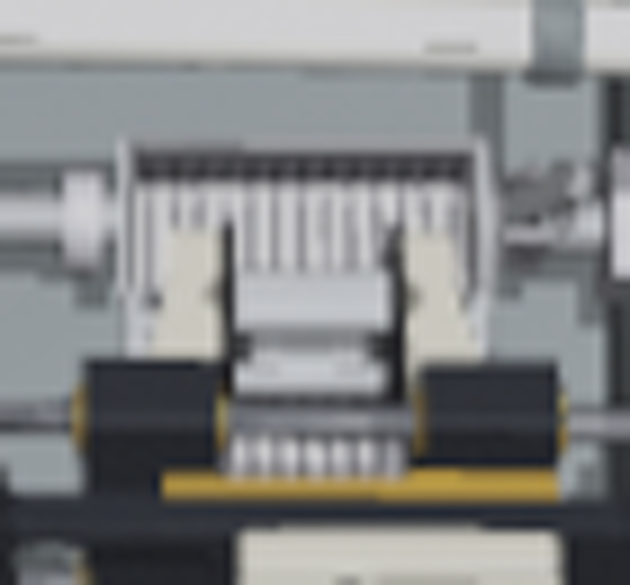

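View pics/t0z.png

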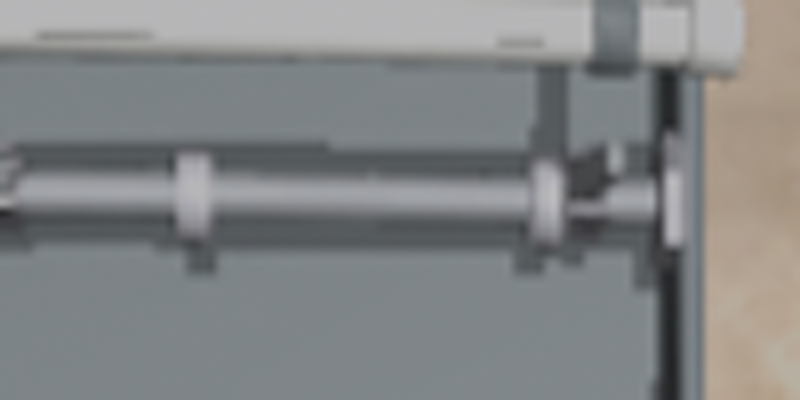

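```bash
python3 - <<'E'
from h import *
f=lambda x,y,k,ox,oy:(ox+(x+.5)/k-.5,oy+(y+.5)/k-.5)
for p in((194,194),(547,201),(370,197.5)):print("axis",onz("top",f(*p,8,200,110),.075).round(4))
for p in((212,194),(530,201)):print("faces",onz("top",f(*p,8,200,110),.085).round(4))
for p in((118,148),(495,150)):print("basket far rim",onz("top",f(*p,9,215,110),.157).round(4))
print("model seat",tr((0,-.09,.075),TC,TY), tr((0,-.041,.075),TC,TY),tr((0,-.139,.075),TC,TY))
print("handle top",onz("top",f(310,295,9,215,110),.204))
E
```

```text
axis [0.6127 0.0145 0.075 ]
axis [ 0.6106 -0.0942  0.075 ]
axis [ 0.6116 -0.0396  0.075 ]
faces [0.6101 0.0087 0.085 ]
faces [ 0.608  -0.0881  0.085 ]
basket far rim [0.6092 0.0028 0.157 ]
basket far rim [ 0.6089 -0.0907  0.157 ]
model seat [[ 0.61121461 -0.04099657  0.075     ]] [[0.61164221 0.00800156 0.075     ]] [[ 0.61078701 -0.08999471  0.075     ]]
handle top [ 0.56106171 -0.04273791  0.204     ]
```

Emit:
move_arm([
  {"delta_pos":[0.85,0.1,-0.3],"delta_rot":[0,0,-0.1],"hand":3.0},
  {"delta_pos":[0.85,0.1,-0.3],"delta_rot":[0,0,-0.1],"hand":3.0},
  {"delta_pos":[0.85,0.1,-0.3],"delta_rot":[0,0,-0.1],"hand":3.0},
  {"delta_pos":[0,0,-0.7],"delta_rot":[0,0,0],"hand":3.0},
  {"delta_pos":[0,0,-0.8],"delta_rot":[0,0,0],"hand":3.0},
  {"delta_pos":[0.3,0,-0.7],"delta_rot":[0,0,0],"hand":3.0},
  {"delta_pos":[0.7,0,0],"delta_rot":[0,0,0],"hand":3.0},
  {"delta_pos":[0.7,0,0],"delta_rot":[0,0,0],"hand":3.0},
  {"delta_pos":[0.6,0,0],"delta_rot":[0,0,0],"hand":3.0},
  {"delta_pos":[0.3,0,0],"delta_rot":[0,0,0],"hand":3.0},
])

```text
t: 20.25
eef_pos: [0.6106, -0.0384, 0.1618]
ee_rot: [3.139, 1.022, 3.125]
force: [-0.4, -0.1, -3.3]
width: 0.0355
```

```bash
python3 - <<'E'
from rem import *
rem(-.9,58.4,True,[.6114,-.040,.114])
b=grab_frame("side");c=grab_frame("top");a=grab_frame("wrist")
cv2.imwrite("pics/s14.png",b);cv2.imwrite("pics/t14.png",c);cv2.imwrite("pics/w14.png",a)
cv2.imwrite("pics/st14.png",np.hstack([cv2.resize(b[110:220,250:350],None,fx=4,fy=4,interpolation=cv2.INTER_CUBIC),cv2.resize(c[90:200,200:300],None,fx=4,fy=4,interpolation=cv2.INTER_CUBIC)]))
E
```

```text
20.25 [ 0.6106 -0.0384  0.1618] [3.1392 1.0225 3.1248] [-0.42   0.144 -0.645 -2.082 -0.397  0.766] [-0.4 -0.1 -3.3] 0.0354988693918281
lean 58.58339421335296 dir -0.802916207379498 jaw z 0.0012475692570011777 jaw yaw -90.84657654131463
grasp pt [ 0.6132 -0.0385  0.1602] ztool [ 0.853 -0.012 -0.521]
rot deg [-0.07  0.18 -0.05] grasp d cm [-0.18 -0.15 -4.62] in tool [40.3 -1.6 22.6]
```

View pics/st14.png

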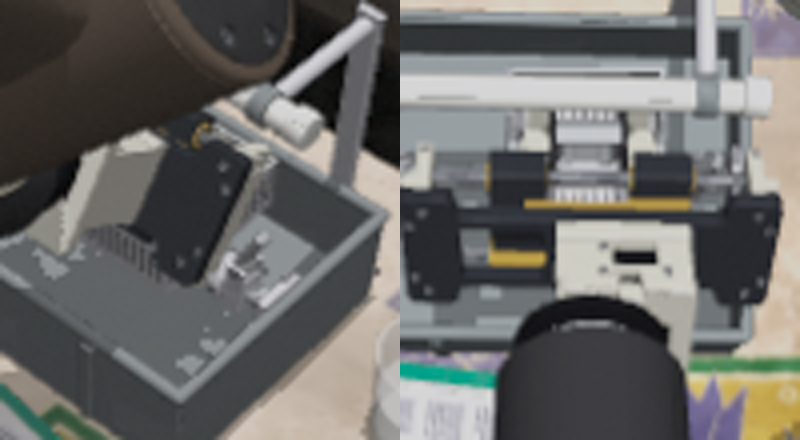

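View pics/w14.png

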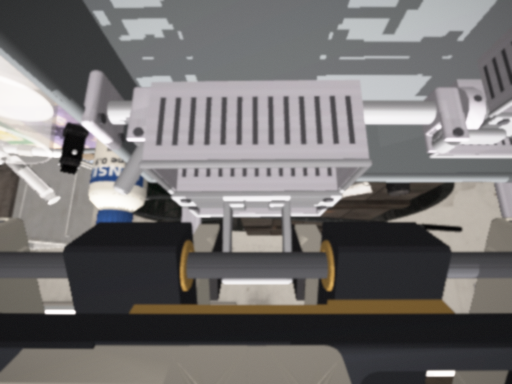

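```bash
python3 - <<'E'
from h import *
a=cv2.imread("pics/w14.png");T=wristT();np.save("T14.npy",T)
cv2.imwrite("pics/w14z.png",cv2.resize(a[60:220,80:500],None,fx=1.9,fy=3.5,interpolation=cv2.INTER_CUBIC))
for z in(.075,):
  for p in((120,112),(400,113.5),(420,113)):print(onz("wrist",p,z,T).round(4))
E
```

```text
[ 0.6096 -0.1228  0.075 ]
[0.6143 0.0507 0.075 ]
[0.6139 0.0629 0.075 ]
```

View pics/w14z.png

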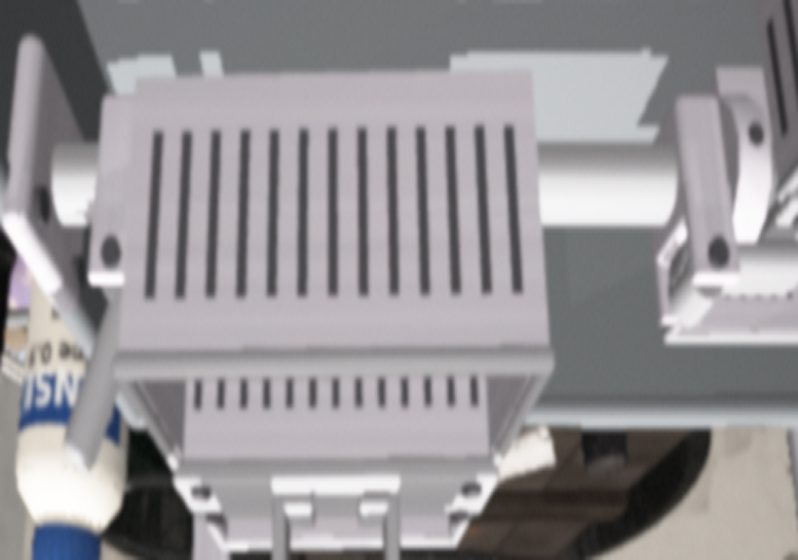

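```bash
python3 - <<'E'
import pitch; from pitch import *
pitch.B=np.vstack([B,[(-.0125,-.045,.042),(-.0125,.045,.042)]])
def f2(obs,L):
    r=least_squares(lambda p:(pred([L,*p])-obs).ravel(),[0,0,0]);return r.x.round(4),r.fun.reshape(-1,2).round(1).tolist()
z=lambda x,y:(130+x/3,50+y/3)
print(f2(np.array([(172,87),(347,87),(158,146),(363,146),(179,192.4),(338,192.4)]),44.9))
print(f2(np.array([z(68,100),z(688,95),z(33,340),z(725,335),z(120,428),z(640,425)]),58.4))
z=lambda x,y:(80+x/1.9,60+y/3.5)
o=np.array([z(135,78),z(530,72),z(115,360),z(553,353),z(180,467),z(500,462)])
print(fit(o),f2(o,58.5))
E
```

```text
(array([-0.0018, -0.0009,  0.0018]), [[-0.2, -0.6], [0.2, -0.6], [1.4, -1.0], [-2.6, -1.1], [-0.4, 2.0], [1.9, 2.0]])
(array([ 0.0002,  0.0007, -0.0001]), [[0.1, -3.2], [0.5, -1.6], [2.2, -1.8], [-2.4, -0.1], [0.5, 3.7], [-1.0, 4.7]])
(array([ 6.05470430e+01, -1.63684752e-03,  6.77034478e-04,  1.57655568e-03]), np.float64(3.6122568911738426)) (array([0.    , 0.0007, 0.0002]), [[1.9, -2.6], [0.9, -0.9], [3.0, -1.7], [-1.8, 0.2], [-4.1, 2.4], [-0.8, 3.8]])
```

Emit:
move_arm([
  {"delta_pos":[-0.1,-0.1,0],"delta_rot":[0,0,0],"hand":3.0},
  {"delta_pos":[0,0,-0.3],"delta_rot":[0,0,0],"hand":3.0},
  {"delta_pos":[0,0,-0.3],"delta_rot":[0,0,0],"hand":3.0},
  {"delta_pos":[0,0,-0.2],"delta_rot":[0,0,0],"hand":3.0},
  {"delta_pos":[0,0,-0.2],"delta_rot":[0,0,0],"hand":3.0},
  {"delta_pos":[0,0,-0.2],"delta_rot":[0,0,0],"hand":3.0},
  {"delta_pos":[0,0,-0.2],"delta_rot":[0,0,0],"hand":3.0},
  {"delta_pos":[0,0,0],"delta_rot":[0,0,0],"hand":3.0},
  {"delta_pos":[0,0,0],"delta_rot":[0,0,0],"hand":3.0},
  {"delta_pos":[0,0,0],"delta_rot":[0,0,0],"hand":3.0},
])

```text
t: 21.4
eef_pos: [0.6086, -0.0395, 0.1472]
ee_rot: [3.139, 1.021, 3.124]
force: [0.7, 0.0, -3.2]
width: 0.0356
```

```bash
python3 - <<'E'
from rem import *
rem(-.9,58.4,True,[.6114,-.040,.114]);print(s["moment"])
a=grab_frame("wrist");cv2.imwrite("pics/w15.png",a)
cv2.imwrite("pics/w15z.png",cv2.resize(a[60:220,80:500],None,fx=1.9,fy=3.5,interpolation=cv2.INTER_CUBIC))
E
```

```text
21.4 [ 0.6086 -0.0395  0.1472] [3.1385 1.0215 3.1237] [-0.468  0.185 -0.684 -2.157 -0.465  0.886] [ 0.7  0.  -3.2] 0.03555233153872401
lean 58.52709200575023 dir -0.8203025594353937 jaw z 0.001599198822569493 jaw yaw -90.87639237015983
grasp pt [ 0.6111 -0.0396  0.1456] ztool [ 0.853 -0.012 -0.522]
rot deg [-0.09  0.13 -0.02] grasp d cm [ 0.03 -0.04 -3.16] in tool [26.8 -0.5 16.7]
[ 0.07331262  3.44529195 -0.04693024]
```

View pics/w15z.png

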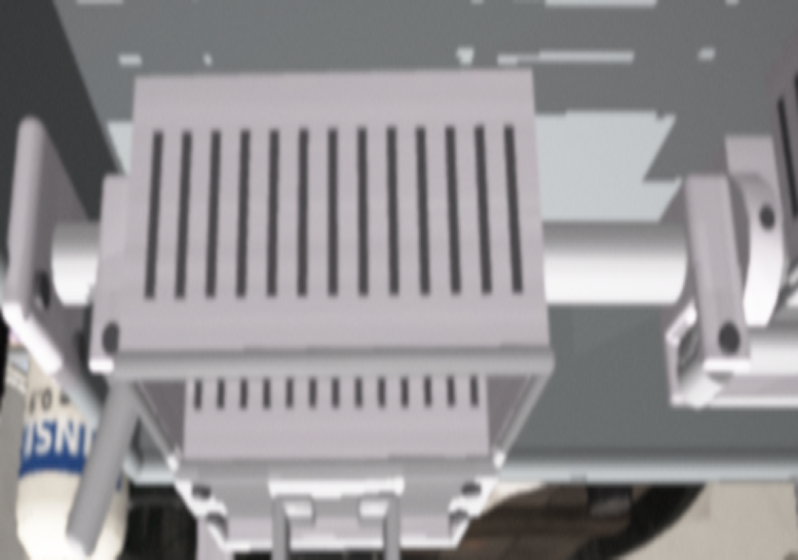

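Emit:
move_arm([
  {"delta_pos":[0,0,-0.3],"delta_rot":[0,0,0],"hand":3.0},
  {"delta_pos":[0,0,-0.3],"delta_rot":[0,0,0],"hand":3.0},
  {"delta_pos":[0,0,-0.3],"delta_rot":[0,0,0],"hand":3.0},
  {"delta_pos":[0,0,-0.3],"delta_rot":[0,0,0],"hand":3.0},
  {"delta_pos":[0,0,-0.3],"delta_rot":[0,0,0],"hand":3.0},
  {"delta_pos":[0,0,-0.3],"delta_rot":[0,0,0],"hand":3.0},
  {"delta_pos":[0,0,-0.3],"delta_rot":[0,0,0],"hand":3.0},
  {"delta_pos":[0,0,-0.3],"delta_rot":[0,0,0],"hand":3.0},
  {"delta_pos":[0,0,0],"delta_rot":[0,0,0],"hand":3.0},
  {"delta_pos":[0,0,0],"delta_rot":[0,0,0],"hand":3.0},
])

```text
t: 22.45
eef_pos: [0.6085, -0.0396, 0.1229]
ee_rot: [3.138, 1.021, 3.123]
force: [-0.3, -0.2, -1.6]
width: 0.0358
```

```bash
python3 - <<'E'
from rem import *
rem(-.9,58.4,True,[.6114,-.040,.114]);print(s["moment"])
a=grab_frame("wrist");cv2.imwrite("pics/w16.png",a)
E
```

```text
22.45 [ 0.6085 -0.0396  0.1229] [3.1379 1.021  3.1229] [-0.526  0.265 -0.741 -2.265 -0.575  1.065] [-0.3 -0.2 -1.6] 0.03582059288814534
lean 58.499891964399545 dir -0.8238730491014884 jaw z 0.0019316240863681729 jaw yaw -90.89169453641577
grasp pt [ 0.611  -0.0397  0.1213] ztool [ 0.853 -0.012 -0.523]
rot deg [-0.11  0.1  -0.01] grasp d cm [ 0.04 -0.03 -0.73] in tool [ 6.1 -0.4  4.1]
[0.14201898 3.47461493 0.04153437]
```

View pics/w16.png

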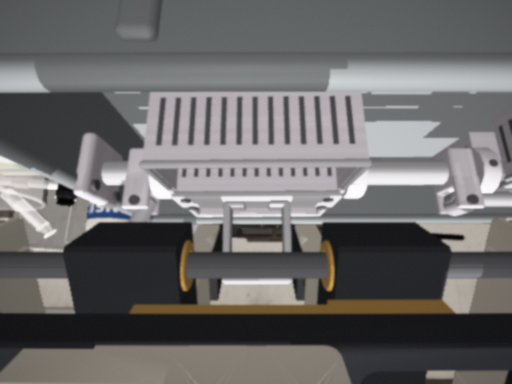

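Emit:
move_arm([
  {"delta_pos":[0,0,-0.2],"delta_rot":[0,0,0],"hand":3.0},
  {"delta_pos":[0,0,-0.2],"delta_rot":[0,0,0],"hand":3.0},
  {"delta_pos":[0,0,-0.1],"delta_rot":[0,0,0],"hand":3.0},
  {"delta_pos":[0,0,-0.1],"delta_rot":[0,0,0],"hand":3.0},
  {"delta_pos":[0,0,-0.1],"delta_rot":[0,0,0],"hand":3.0},
  {"delta_pos":[0,0,0],"delta_rot":[0,0,0],"hand":3.0},
  {"delta_pos":[0,0,0],"delta_rot":[0,0,0],"hand":3.0},
  {"delta_pos":[0,0,0],"delta_rot":[0,0,0],"hand":3.0},
  {"delta_pos":[0,0,0],"delta_rot":[0,0,0],"hand":3.0},
  {"delta_pos":[0,0,0],"delta_rot":[0,0,0],"hand":3.0},
])

```text
t: 23.5
eef_pos: [0.6086, -0.0395, 0.1162]
ee_rot: [3.139, 1.021, 3.124]
force: [-0.4, 0.2, -1.2]
width: 0.0355
```

```bash
python3 - <<'E'
from rem import *
rem(-.9,58.4,True,[.6114,-.040,.114]);print(s["moment"])
a=grab_frame("wrist");cv2.imwrite("pics/w17.png",a)
cv2.imwrite("pics/w17z.png",cv2.resize(a[70:240,80:500],None,fx=1.9,fy=3,interpolation=cv2.INTER_CUBIC))
E
```

```text
23.5 [ 0.6086 -0.0395  0.1162] [3.1386 1.0215 3.1238] [-0.54   0.289 -0.756 -2.292 -0.606  1.111] [-0.4  0.2 -1.2] 0.03548958568801045
lean 58.527282780932865 dir -0.8206767376074565 jaw z 0.001543318546579569 jaw yaw -90.87480621050784
grasp pt [ 0.6111 -0.0396  0.1146] ztool [ 0.853 -0.012 -0.522]
rot deg [-0.09  0.13 -0.03] grasp d cm [ 0.03 -0.04 -0.06] in tool [ 0.4 -0.4  0.6]
[0.07497106 3.47950104 0.00706286]
```

View pics/w17z.png

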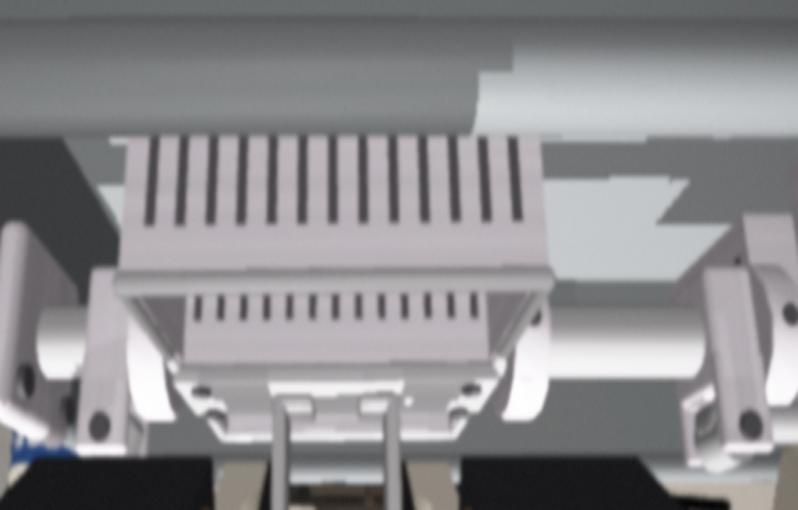

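Emit:
move_arm([
  {"delta_pos":[0,0,-0.1],"delta_rot":[0,0,0],"hand":3.0},
  {"delta_pos":[0,0,-0.1],"delta_rot":[0,0,0],"hand":3.0},
  {"delta_pos":[0,0,0],"delta_rot":[0,0,0],"hand":3.0},
  {"delta_pos":[0,0,0],"delta_rot":[0,0,0],"hand":3.0},
  {"delta_pos":[0,0,0],"delta_rot":[0,0,0],"hand":3.0},
  {"delta_pos":[0,0,0],"delta_rot":[0,0,0],"hand":3.0},
  {"delta_pos":[0,0,0],"delta_rot":[0,0,0],"hand":3.0},
  {"delta_pos":[0,0,0],"delta_rot":[0,0,0],"hand":3.0},
  {"delta_pos":[0,0,0],"delta_rot":[0,0,0],"hand":3.0},
  {"delta_pos":[0,0,0],"delta_rot":[0,0,0],"hand":3.0},
])

```text
t: 24.55
eef_pos: [0.6091, -0.0395, 0.1151]
ee_rot: [3.139, 1.024, 3.124]
force: [-3.4, -0.4, 4.5]
width: 0.0357
```

```bash
python3 st.py
```

```text
24.55 [ 0.6091 -0.0395  0.1151] [3.1386 1.0239 3.1241] [-0.544  0.296 -0.76  -2.3   -0.617  1.124] [-3.4 -0.4  4.5] 0.03574173451322067
lean 58.66670792261798 dir -0.8044704791886945 jaw z 0.0015336791680695874 jaw yaw -90.85796833964272
grasp pt [ 0.6117 -0.0395  0.1136] ztool [ 0.854 -0.012 -0.52 ]
```

```bash
python3 - <<'E'
from aik import *
for b,L,G in((-.8,58.6,[.612,-.04,.1136]),(-.8,58.6,[.565,-.04,.142]),(-.8,58.6,[.552,-.04,.150]),(-.8,58.6,[.56,-.1,.15]),(-.8,58.6,[.56,-.16,.15]),(-.8,58.6,[.607,-.16,.123]),(-.8,58.6,[.607,-.085,.105])):
    print(L,b,G,[q.round(2).tolist() for q,ok in aik(*pose(b,L,True,G)) if ok])
E
```

```text
58.6 -0.8 [0.612, -0.04, 0.1136] [[-0.54, 0.29, -0.76, -2.3, -0.61, 1.12]]
58.6 -0.8 [0.565, -0.04, 0.142] [[-0.53, 0.14, -0.77, -2.12, -0.52, 0.91]]
58.6 -0.8 [0.552, -0.04, 0.15] [[-0.52, 0.09, -0.77, -2.06, -0.49, 0.83]]
58.6 -0.8 [0.56, -0.1, 0.15] [[-0.58, 0.12, -0.68, -1.89, -0.51, 0.68]]
58.6 -0.8 [0.56, -0.16, 0.15] [[-0.66, 0.15, -0.61, -1.75, -0.55, 0.58]]
58.6 -0.8 [0.607, -0.16, 0.123] [[-0.65, 0.27, -0.57, -1.89, -0.57, 0.74]]
58.6 -0.8 [0.607, -0.085, 0.105] [[-0.62, 0.32, -0.71, -2.17, -0.63, 1.05]]
```

Emit:
move_arm([
  {"delta_pos":[0,0,0],"delta_rot":[0,0,0],"hand":5.0},
  {"delta_pos":[0,0,0],"delta_rot":[0,0,0],"hand":5.0},
  {"delta_pos":[0,0,0],"delta_rot":[0,0,0],"hand":5.0},
  {"delta_pos":[-0.4,0,0.25],"delta_rot":[0,0,0],"hand":5.0},
  {"delta_pos":[-0.8,0,0.5],"delta_rot":[0,0,0],"hand":5.0},
  {"delta_pos":[-1.2,0,0.7],"delta_rot":[0,0,0],"hand":5.0},
  {"delta_pos":[-1.2,0,0.7],"delta_rot":[0,0,0],"hand":5.0},
  {"delta_pos":[-1.2,0,0.7],"delta_rot":[0,0,0],"hand":5.0},
  {"delta_pos":[0,-1.5,0],"delta_rot":[0,0,0],"hand":3.0},
  {"delta_pos":[0,-2.5,0],"delta_rot":[0,0,0],"hand":0},
])

```text
t: 25.55
eef_pos: [0.5597, -0.0791, 0.1432]
ee_rot: [3.139, 1.022, 3.125]
force: [0.5, -0.9, -0.3]
width: 0.0391
```

```bash
python3 - <<'E'
from rem import *
rem(-.8,58.6,True,[.607,-.16,.123])
a=grab_frame("wrist");cv2.imwrite("pics/w18.png",a);T=wristT();np.save("T18.npy",T)
E
```

```text
25.55 [ 0.5597 -0.0791  0.1432] [3.1389 1.0218 3.1248] [-0.581  0.141 -0.717 -1.988 -0.525  0.793] [ 0.5 -0.9 -0.3] 0.03912784261650816
lean 58.547055710650945 dir -0.7786800684229968 jaw z 0.0014099482264882477 jaw yaw -90.82809345837592
grasp pt [ 0.5622 -0.0791  0.1416] ztool [ 0.853 -0.012 -0.522]
rot deg [-0.08 -0.05  0.03] grasp d cm [ 4.48 -8.09 -1.86] in tool [ -8.2 -80.2  48.8]
```

View pics/w18.png

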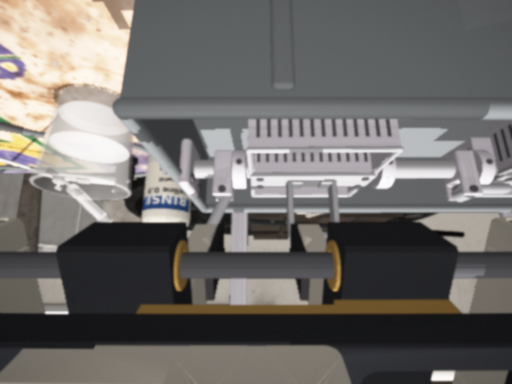

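Emit:
move_arm([
  {"delta_pos":[0,-2.6,0.3],"delta_rot":[0,0,0],"hand":0},
  {"delta_pos":[0,-2.7,0],"delta_rot":[0,0,0],"hand":0},
  {"delta_pos":[0,-2.6,0],"delta_rot":[0,0,0],"hand":0},
  {"delta_pos":[1.5,0,-0.6],"delta_rot":[0,0,0],"hand":0},
  {"delta_pos":[1.5,0,-0.7],"delta_rot":[0,0,0],"hand":0},
  {"delta_pos":[1.5,0,-0.8],"delta_rot":[0,0,0],"hand":0},
  {"delta_pos":[0,0,0],"delta_rot":[0,0,0],"hand":0},
  {"delta_pos":[0,0.7,0],"delta_rot":[0,0,0],"hand":0},
  {"delta_pos":[0,0.7,0],"delta_rot":[0,0,0],"hand":0},
  {"delta_pos":[0,0.7,0],"delta_rot":[0,0,0],"hand":0},
])

```text
t: 26.6
eef_pos: [0.605, -0.1367, 0.1251]
ee_rot: [3.139, 1.022, 3.124]
force: [0.7, 0.0, 0.4]
width: 0.0006
```

```bash
python3 - <<'E'
from rem import *
a=grab_frame("wrist");cv2.imwrite("pics/w19.png",a);b=grab_frame("side");cv2.imwrite("pics/s19.png",cv2.resize(b[90:240,230:400],None,fx=4,fy=4,interpolation=cv2.INTER_CUBIC))
E
```

```text
26.6 [ 0.605  -0.1367  0.1251] [3.1391 1.0217 3.1242] [-0.628  0.264 -0.601 -1.944 -0.556  0.783] [0.7 0.  0.4] 0.0006337963207618481
lean 58.54075859748757 dir -0.8305299565729801 jaw z 0.00128828996643291 jaw yaw -90.87569082159357
grasp pt [ 0.6076 -0.1367  0.1235] ztool [ 0.853 -0.012 -0.522]
```

View pics/w19.png

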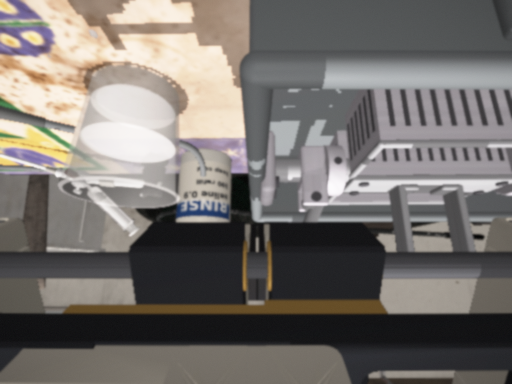

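View pics/s19.png

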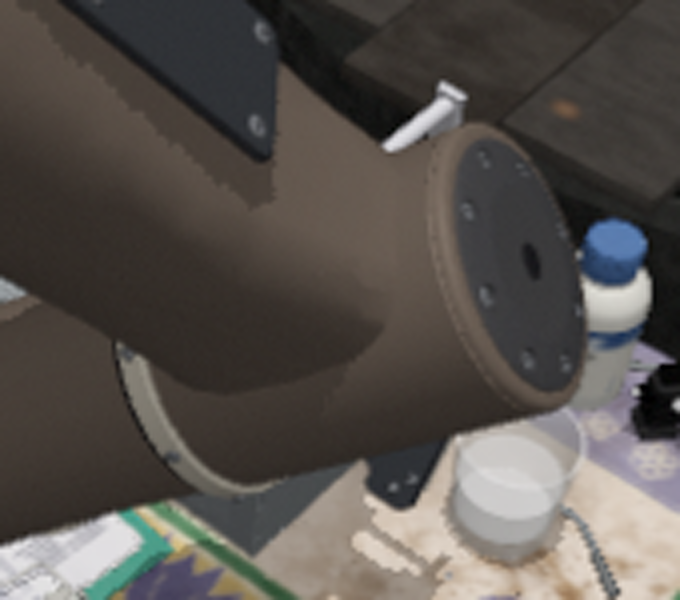

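Emit:
move_arm([
  {"delta_pos":[0,0.6,0],"delta_rot":[0,0,0],"hand":0},
  {"delta_pos":[0,0.6,0],"delta_rot":[0,0,0],"hand":0},
  {"delta_pos":[0,0.6,0],"delta_rot":[0,0,0],"hand":0},
  {"delta_pos":[0,0.6,0],"delta_rot":[0,0,0],"hand":0},
  {"delta_pos":[0,0.5,0],"delta_rot":[0,0,0],"hand":0},
  {"delta_pos":[0,0.5,-0.2],"delta_rot":[0,0,0],"hand":0},
  {"delta_pos":[0,0.4,-0.4],"delta_rot":[0,0,0],"hand":0},
  {"delta_pos":[0,0.3,-0.4],"delta_rot":[0,0,0],"hand":0},
  {"delta_pos":[0,0,0],"delta_rot":[0,0,0],"hand":0},
  {"delta_pos":[0,0,0],"delta_rot":[0,0,0],"hand":0},
])

```text
t: 27.7
eef_pos: [0.607, -0.0964, 0.1165]
ee_rot: [3.138, 1.026, 3.124]
force: [-0.8, -2.4, 8.0]
width: 0.0002
```

```bash
python3 - <<'E'
from rem import *
a=grab_frame("wrist");b=grab_frame("top")
cv2.imwrite("pics/w20.png",np.hstack([cv2.resize(a[90:260,180:380],None,fx=2,fy=2.4),cv2.resize(b[90:192,200:300],None,fx=4,fy=4)]))
E
```

```text
27.7 [ 0.607  -0.0964  0.1165] [3.1381 1.0262 3.1237] [-0.61   0.288 -0.674 -2.105 -0.592  0.955] [-0.8 -2.4  8. ] 0.00015012457046860184
lean 58.79808792450501 dir -0.7932401074195985 jaw z 0.0018098977102676828 jaw yaw -90.85604760254608
grasp pt [ 0.6096 -0.0965  0.115 ] ztool [ 0.855 -0.012 -0.518]
```

View pics/w20.png

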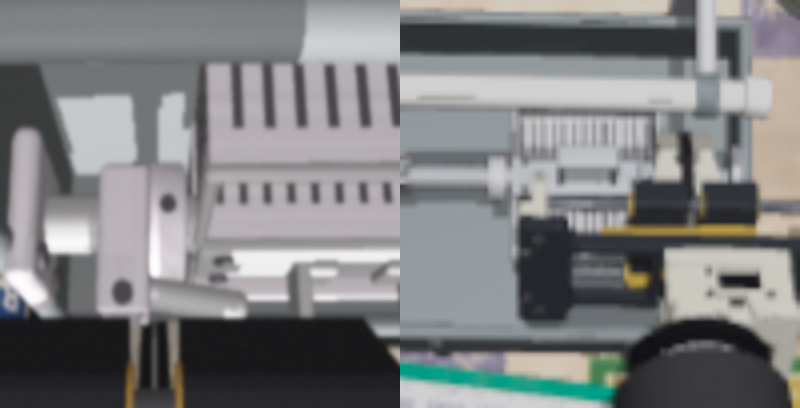

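Emit:
move_arm([
  {"delta_pos":[0,0,0.2],"delta_rot":[0,0,0],"hand":0},
  {"delta_pos":[0,0.4,0],"delta_rot":[0,0,0],"hand":0},
  {"delta_pos":[0,0.4,0],"delta_rot":[0,0,0],"hand":0},
  {"delta_pos":[0,0.4,0],"delta_rot":[0,0,0],"hand":0},
  {"delta_pos":[0,0,-0.2],"delta_rot":[0,0,0],"hand":0},
  {"delta_pos":[0,0,-0.2],"delta_rot":[0,0,0],"hand":0},
  {"delta_pos":[0,0,-0.1],"delta_rot":[0,0,0],"hand":0},
  {"delta_pos":[0,0,-0.1],"delta_rot":[0,0,0],"hand":0},
  {"delta_pos":[0,0,0],"delta_rot":[0,0,0],"hand":0},
  {"delta_pos":[0,0,0],"delta_rot":[0,0,0],"hand":0},
])

```text
t: 28.8
eef_pos: [0.6061, -0.0835, 0.1125]
ee_rot: [3.138, 1.026, 3.125]
force: [-7.9, 3.8, 16.6]
width: 0.0003
```

```bash
python3 - <<'E'
from rem import *
a=grab_frame("wrist");b=grab_frame("top")
cv2.imwrite("pics/w21.png",np.hstack([cv2.resize(a[90:260,180:380],None,fx=2,fy=2.4),cv2.resize(b[90:192,200:300],None,fx=4,fy=4)]))
E
```

```text
28.8 [ 0.6061 -0.0835  0.1125] [3.1378 1.0263 3.1254] [-0.606  0.3   -0.701 -2.156 -0.612  1.015] [-7.9  3.8 16.6] 0.0003482659547517775
lean 58.80201470071768 dir -0.6763969553314642 jaw z 0.0019478627455327769 jaw yaw -90.74398171090505
grasp pt [ 0.6087 -0.0835  0.1109] ztool [ 0.855 -0.01  -0.518]
```

View pics/w21.png

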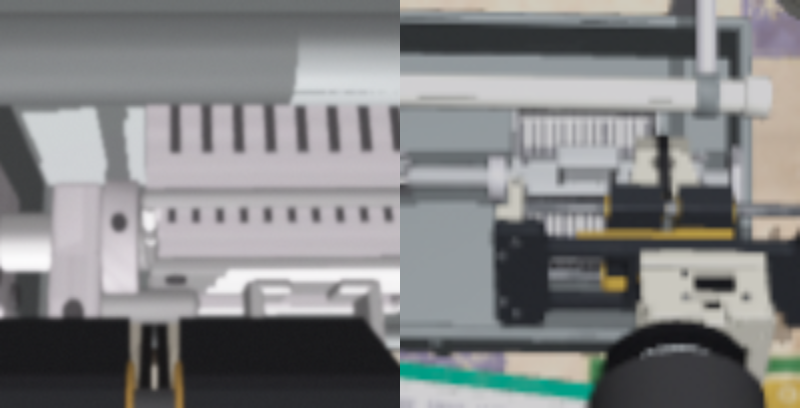

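Emit:
move_arm([
  {"delta_pos":[0,0,0.3],"delta_rot":[0,0,0],"hand":0},
  {"delta_pos":[-0.2,0,0.5],"delta_rot":[0,0,0],"hand":0},
  {"delta_pos":[-1.2,0,0.8],"delta_rot":[0,0,0],"hand":0},
  {"delta_pos":[-1.3,0,0.8],"delta_rot":[0,0,0],"hand":0},
  {"delta_pos":[-1.3,0,0.8],"delta_rot":[0,0,0],"hand":0},
  {"delta_pos":[-1.0,-1.0,0.8],"delta_rot":[0,0,0],"hand":0},
  {"delta_pos":[0,-1.0,0.8],"delta_rot":[0,0,0],"hand":0},
  {"delta_pos":[0,0,0],"delta_rot":[0,0,0],"hand":0},
  {"delta_pos":[0,0,0],"delta_rot":[0,0,0],"hand":0},
  {"delta_pos":[0,0,0],"delta_rot":[0,0,0],"hand":0},
])

```text
t: 29.9
eef_pos: [0.5551, -0.104, 0.1575]
ee_rot: [3.137, 1.02, 3.122]
force: [-0.7, -0.1, -1.1]
width: 0.0005
```

```bash
python3 - <<'E'
from rem import *
T=wristT();np.save("T22.npy",T);a=grab_frame("wrist");b=grab_frame("top");c=grab_frame("side")
cv2.imwrite("pics/w22.png",a);cv2.imwrite("pics/t22.png",b)
cv2.imwrite("pics/w22z.png",cv2.resize(a[80:230,120:420],None,fx=2.6,fy=3.5,interpolation=cv2.INTER_CUBIC))
cv2.imwrite("pics/st22.png",np.hstack([cv2.resize(c[90:220,220:350],None,fx=3,fy=3),cv2.resize(b[90:190,200:300],None,fx=4,fy=3.9)]))
E
```

```text
29.9 [ 0.5551 -0.104   0.1575] [3.1367 1.0199 3.1222] [-0.565  0.096 -0.664 -1.837 -0.481  0.606] [-0.7 -0.1 -1.1] 0.00048838488473118
lean 58.43536967582599 dir -0.7832282262658713 jaw z 0.0025549248510378627 jaw yaw -90.87316155631605
grasp pt [ 0.5577 -0.104   0.156 ] ztool [ 0.852 -0.012 -0.523]
```

View pics/w22z.png

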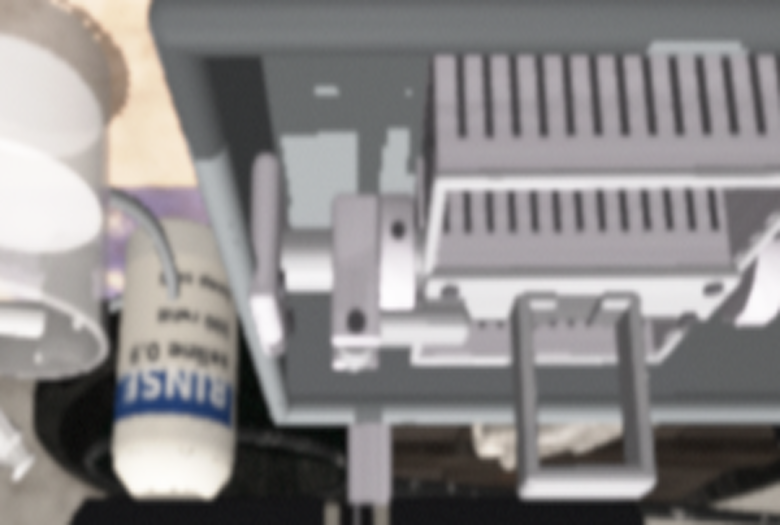

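View pics/st22.png

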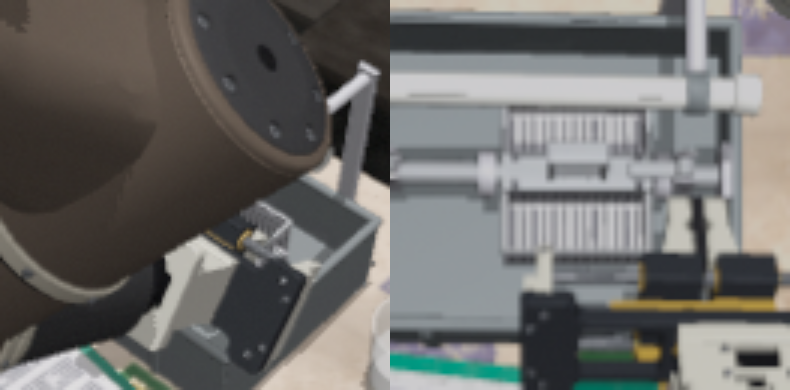

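The keeper now lies level over the end of the bridge: in the wrist zoom it runs from (380,325) to (468,325), parallel to the rail. The basket sits between its collars and the arm is clear, so I'm handing in.

```bash
python3 - <<'E'
from station import *
print(job_done()); print(get_state()["t"])
E
```

```text
the job is handed in; nothing more can be done
None
the job is handed in; nothing more can be done
```

The empty basket hangs on the free place with one pan on each side of the rail, and the keeper is swung down over its bridge. I handed the job in at about 30 s of the 40 s allowed; it gives no verdict.

**Last checks**
- **Seating:** I lowered the basket until the wrist felt about 4.5 N of support from the rail. At that point the grasp height was 114 mm, which matches a fully seated basket.
- **Position:** the last wrist and top pictures show the basket upright between its two collars.
- **Keeper:** I pressed it down until it stopped, at about 17 N. In the last wrist picture it lies level with the bridge. I judged this by eye and did not measure the joint angle.
- **Arm:** it stands clear with no contact force beyond sensor noise.

**What went wrong on the way**
- **First lift:** the fingers had not fully closed, and the handle slipped about 10 mm. I set the basket down and gripped it again.
- **First carry:** at a 45° lean the arm got stuck near a wrist singularity by the trough's end. Contact forces reached about 9 N, and the basket tilted about 7° in the grip; I didn't identify what it touched. I put it back on the table, fitted the arm's kinematics from its readings, and gripped it at about 58° lean for the rest.

I noticed no contact with the spray pipe. The hung basket and the beaker looked undisturbed, but I did not measure any of the other things against their starting positions.

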